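Retire an empty solvent bottle

ROBOT

A 6-joint arm with a two-finger parallel gripper is mounted at the origin on the work surface. World frame = base frame: x ahead of the robot, y to its left, z up, the work surface at z = 0. Lengths are in m, angles in rad, forces in N, time in s.
With the tool pointing down it reaches from about 0.4 to 0.825 m from the base axis. Payload 7 kg.
Tool frame: the origin (TCP) lies midway between the tips of the shut fingers; the grasp point (between the pads) lies 19 mm behind it; y points along the fingers, z is the direction in which the jaws open and shut, and the axes are right-handed (so a half turn about y gives the same grasp; the last joint's range is limited). The gripper opens to 88 mm and grips with 3 to 60 N. Pads are 19 mm wide; open, the fingers measure 130 mm over their backs; the gripper's body (78 mm by 193 mm) begins 47 mm behind the grasp point.
Start: joints at [1.542, 0.359, 0.012, 0, -1.224, -0.288], TCP at [0.21, 0.641, 0.227] pointing down, gripper open.
Joint ranges: [-3.07, 3.07], [-1.43, 2.12], [-1.02, 1.25], [-3.03, 1.67], [-3.05, -0], [-3.03, 3.03]. Speed limits (rad/s): [2.39, 2.39, 3.01, 3.14, 3.14, 3.14].

INTERFACE

Orientations are given as [roll, pitch, yaw] about the fixed x, y, z axes, in that order (R = Rz(yaw) Ry(pitch) Rx(roll)).
In Python, from station import arm gives the robot as it stands.
- The arm moves only by the tool move_arm, never from a script. Its argument "deltas" is a list of rows, each an object with "dp": the shift along the tool's x, y, z in mm, a list of three; "rotation": the turn, a rotation vector about the tool's x, y, z in degrees, a list of three. A call has 1 to 5 rows; each row shifts and turns the pose as measured when the row begins, along the tool's axes as they then stand; what a row does not reach is not made up. A row lasts 1/12 s, in which the tool goes at most 41.7 mm and 7.16 degrees, less where a joint would pass 70% of its speed; a pose out of reach is approached as far as the arm can. A call is refused whole if a number of a shift passes 41.7 or a number of a turn 7.16, either way. A call with a gripper value outside its range is refused whole. "jaw" is the closure in counts, from 0 (fully open) to 255 (shut), set as the call begins (left out, the last holds). The fingers move at their own pace and stop on an object; "squeeze" is the grip in N (left out, the last holds). Time passes only in rows, so rows that do not move let the fingers close. It gives the time, the measured TCP pose, the force and the opening at its end, in the units of the state.
- arm.get_state(): the state, without advancing time (a new reading comes with each control period).
- arm.grab_frame(name): name is "scene" or "top"; returns a dict with "pixels" (384x512x3 uint8, red, green, blue), "z_map" (384x512 float32, m along the optical axis (not along the pixel's ray), 0 where there is no reading), "fx", "fy", "cx", "cy" (pixels), "cam_to_world" (4x4, takes a point from camera to world coordinates). Camera axes: x right, y down, z forward; pixel columns grow to the right and rows downward; lengths in m; the calibration is good to about 2 mm. A picture is of the moment at which its call begins.
- arm.job_done(): hands the job in, once; it reports no verdict.
The state is a dict: "t": time; "q": joint angles; "qd": joint speeds; "joint_efforts": joint torques, N m; "eef_pos": TCP position; "ee_rot": TCP orientation; "force": force on the tool from outside, world axes, zero at the start; "moment": the same for the moment, N m; "width": finger opening in m.
Only numpy, scipy, OpenCV 4.12 (cv2) and the standard library are available. Lean on these libraries where they do the work, as an engineer would, in place of code of your own. Each camera call takes 0.05 s, during which the arm holds its last target.

TASK

The square bottle standing in the grey caddy is empty: press its safety cap down firmly, turn it anticlockwise until it lets go and lift it off, leaving the bottle in its well. Push the cap through the sprung flap of the waste bin so that it falls inside and the flap shuts behind it. Then carry the open bottle upright to the free cell of the black crate and set it down standing there, without dropping it or disturbing the other things on the bench.

Things in the scene. Friction and masses are not known exactly. Their poses are not given: they have to be found in the camera images.
- bottle: the empty square bottle, off-white plastic, 85 g: 64 x 64 mm body 130 mm high, shoulder sloping up to 150 mm, round neck 26 mm across with its rim 186 mm up; two lugs stand out to 35 mm across just below the rim, on its +x and -x sides. It stands in one of the caddy's two wells, sides parallel to the caddy's, with 4 degrees of play. Origin: centre of its underside; z up
- cap_mid (a point): centre of the bottle's white ribbed safety cap (44 mm across, 26 mm high, 30 g), on its axis, half way up. With the cap closed this point is 186 mm above the bottle's origin
- cap: the same cap, origin at the centre of its lower rim, z up. A spring under its top pushes it up: press it at least 3.5 mm down (about 8 N; solid stop at 5.5 mm, 10 N) and, keeping it down, turn it anticlockwise seen from above. Past 45 degrees it is free, springs up and lifts straight off; 60 to 110 degrees is sure. Unpressed, it turns about 5 degrees and stays locked
- bin: the white sheet-steel waste bin, fixed, 230 deep (x) x 220 wide (y) x 260 mm high. Origin: centre of its underside. Its front looks to its own -x: upright to 165 mm high, then sloping back at 44 degrees from the horizontal up to the top. In the slope is the mouth, 132 mm wide and 92 mm along the slope, filled by the flap; inside it is empty down to the floor
- bin_mouth (a point): point on the flap's outside to push at: mid width, 38 mm up from the mouth's lower edge; (-70, 0, 208) mm in the bin's frame. Push in along a line 25 to 45 degrees off straight down, towards the bin's +x (the slope's inward normal is at 44); the hood rising behind leaves no room for an upright tool. A cap 35 to 45 mm past this point is clear of the mouth's lower edge and falls in when let go
- flap (a joint): angle of the bin's steel flap, rad: 0 shut, grows as it swings inward about the hinge along its upper edge, up to 1.35. A spring shuts it (about 0.07 N m shut, 0.15 N m at 1 rad: 1.5 to 3 N at the push point)
- caddy: the grey plastic block that holds the bottles, fixed, 190 (x) x 86 (y) x 60 mm high, two square wells 68 mm wide and 55 mm deep, at 47 mm either way along its x. Origin: centre of its underside
- crate: the black crate for empties, fixed, 205 (x) x 118 (y) x 72 mm high, 4.5 mm walls and floor, one wall across its middle making two cells about 96 x 101 mm; the cell on its +x side already holds an empty bottle. Origin: centre of its underside
- free_cell (a point): centre of the floor of the crate's free cell, the one on its -x side, 4.5 mm above the bench
- round_bottle: bystander: full round bottle with a cap, 65 mm across, 188 mm high, in the caddy's other well. Origin: centre of its underside
- old_empty: bystander: open square bottle, like the task's, in the crate's other cell. Origin: centre of its underside
- beaker: bystander: clear beaker 60 mm across, 75 mm high. Origin: centre of its underside
- jar: bystander: amber jar 48 mm across, 62 mm high. Origin: centre of its underside
- tip_box: bystander: pipette tip box 84 x 122 x 54 mm. Origin: centre of its underside
- marker: bystander: marker pen 122 mm long, lying. Origin: its middle, on the bench
There are look-alikes about, which are no part of the job. Of the things like the cap, leave any that is brown or red; of the rest the smaller one is meant.

How it is judged:
On the way, in this order (a step that is already met when the one before it is completed fails the run):
1. the cap is off, lifted clear of the bottle, which still stands in its well (z of cap_mid in the frame of bottle above 0.22 m and z of bottle in the frame of caddy below 0.02 m), for 0.1 s.
2. the cap is pushed in through the flap (value of joint flap above 0.35 rad and distance between cap_mid and bin_mouth below 0.07 m), for 0.05 s.
3. the cap has fallen into the bin and the flap is shut (z of cap_mid in the frame of bin below 0.1 m and x of cap_mid in the frame of bin between -0.115 and 0.115 m and y of cap_mid in the frame of bin between -0.11 and 0.11 m and value of joint flap below 0.06 rad), for 0.2 s.
At the end, for the whole second after the job is handed in: The cap lies inside the bin (its centre under 100 mm up) with the flap shut (under 0.06 rad), and the open bottle stands on the floor of the crate's free cell, upright within 0.1 rad, within 30 mm of the cell's centre, at rest and released (all of step 3 and horizontal distance between bottle and free_cell below 0.03 m and z of bottle in the frame of crate below 0.01 m and angle between bottle's own z axis and vertical below 0.1 rad and linear speed of bottle below 0.02 m/s); the robot touches nothing.
It fails at once if another thing on the bench is moved by more than 40 mm (distance of any of round_bottle, old_empty, beaker, jar, tip_box, marker from where it was at the start of the episode above 0.04 m).
It fails at once if the bottle is dropped (falls free of the fingers faster than 0.7 m/s) or tipped by more than 0.5 rad ((linear speed of bottle above 0.7 m/s and contact force between the fingers and bottle below 0.1 N) or angle between bottle's own z axis and vertical above 0.5 rad).
It also fails if it takes over 61 s, if anything falls off the work surface, if the arm or the gripper's body presses on something with over 40 N, if the wrist force passes 120 N, or if a joint passes its speed limit or range.

## Working session

There is one attempt and no reset: what is moved stays moved. The work goes in short steps, Python scripts to look and compute and a tool call to move; the robot and the scene stay as the last step left them, time stands still between calls to the robot, and variables do not carry over. Pictures are saved under pics/ and viewed, and the job is handed in when it is done.

Besides the shell and the picture viewer there is one more tool, called after ">>>" by a JSON object that holds its "api" and its "payload". move_arm: Moves the arm, as the interface text tells. Its arguments: {"type":"object","properties":{"deltas":{"type":"array","items":{"type":"object","properties":{"dp":{"type":"array","items":{"type":"number"}},"rotation":{"type":"array","items":{"type":"number"}}}}},"jaw":{"type":"number"},"squeeze":{"type":"number"}},"required":["deltas"]}

```bash
ls; mkdir -p pics
cat > h.py <<'E'
import numpy as np, cv2
from station import arm
def save(n,im): cv2.imwrite('pics/'+n+'.png',im[:,:,::-1])
E
python3 - <<'E'
from h import *
print(arm.get_state())
for n in('scene','top'):
    f=arm.grab_frame(n); np.savez(''+n+'0.npz',**f); save(n+'0',f['pixels']); print(f['fx'],f['cx'],f['cy'],f['cam_to_world'])
E
```

```text
pics
{'t': 0.0, 'q': array([ 1.54209557e+00,  3.59376069e-01,  1.10535671e-02, -3.83631786e-04,
       -1.22407117e+00, -2.88144899e-01]), 'qd': array([ 0.00179667, -0.0016404 , -0.00044092, -0.00076712, -0.00133146,
        0.0001202 ]), 'joint_efforts': array([ 7.31876244e-04, -5.82722676e+01,  2.93048984e+01,  6.99690118e+00,
        7.00510878e-03, -1.74358020e-04]), 'eef_pos': array([0.21014309, 0.64094064, 0.22562133]), 'ee_rot': array([-1.56916234e+00,  1.08203336e-04,  2.82461643e+00]), 'force': array([-0.96668957,  0.30919094, -0.42992202]), 'moment': array([0.01606215, 0.06585504, 0.03771367]), 'width': 0.08766517089607558}
456.71527450580334 258.71807477732136 189.03025990892252 [[ 0.78836376  0.40222745 -0.46550582  1.11204828]
 [ 0.61489652 -0.53930307  0.57537333 -0.77537559]
 [-0.01961777 -0.73984139 -0.67249525  0.99640389]
 [ 0.          0.          0.          1.        ]]
401.6918385192722 258.1975190503275 187.93151147888935 [[-0.00890552 -0.98606492  0.16612247  0.37083751]
 [-0.99951967  0.01370944  0.02779367 -0.08067864]
 [-0.0296838  -0.16579516 -0.98571336  1.11728969]
 [ 0.          0.          0.          1.        ]]
```

View pics/scene0.png

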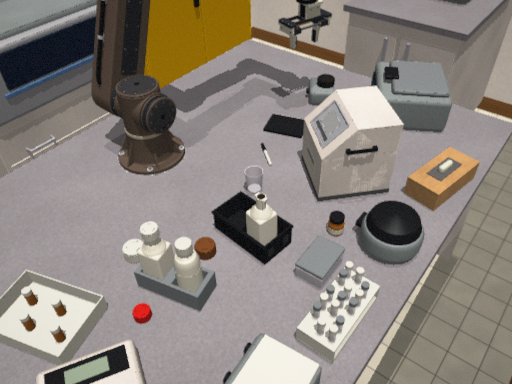

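View pics/top0.png

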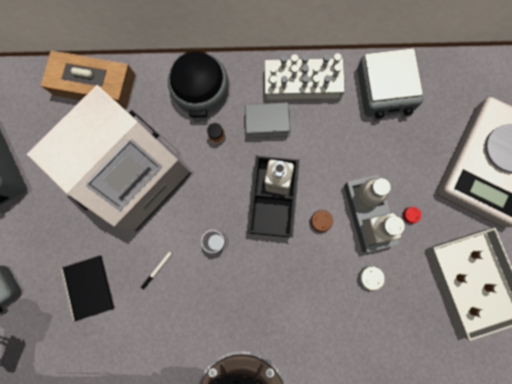

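Run:
```python
from h import *
s=np.load('scene0.npz')['pixels'];t=np.load('top0.npz')['pixels']
a=cv2.resize(s[190:330,90:270],None,fx=4,fy=4,interpolation=cv2.INTER_CUBIC)[:,:720]
save('cropS',a)
b=cv2.resize(t[160:300,230:430],None,fx=4,fy=4,interpolation=cv2.INTER_CUBIC)
save('cropT',b)
b=cv2.resize(t[70:240,20:200],None,fx=3.4,fy=3.4,interpolation=cv2.INTER_CUBIC)
save('cropB',b)
```

```text
(no output)
```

View pics/cropS.png

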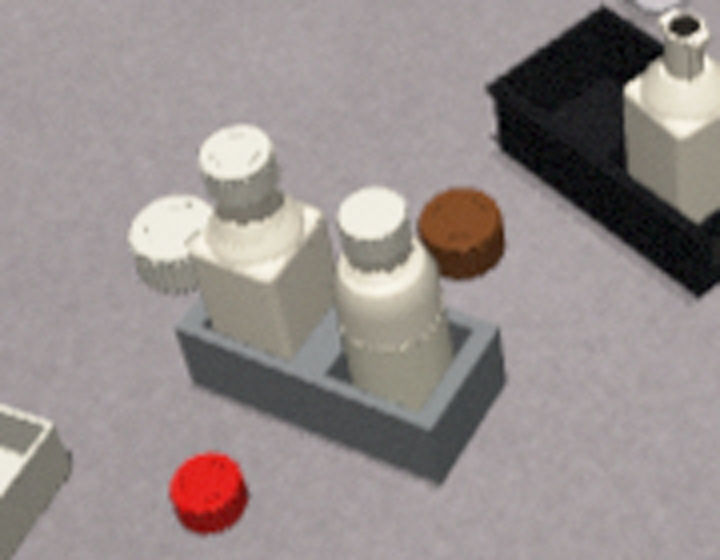

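View pics/cropT.png

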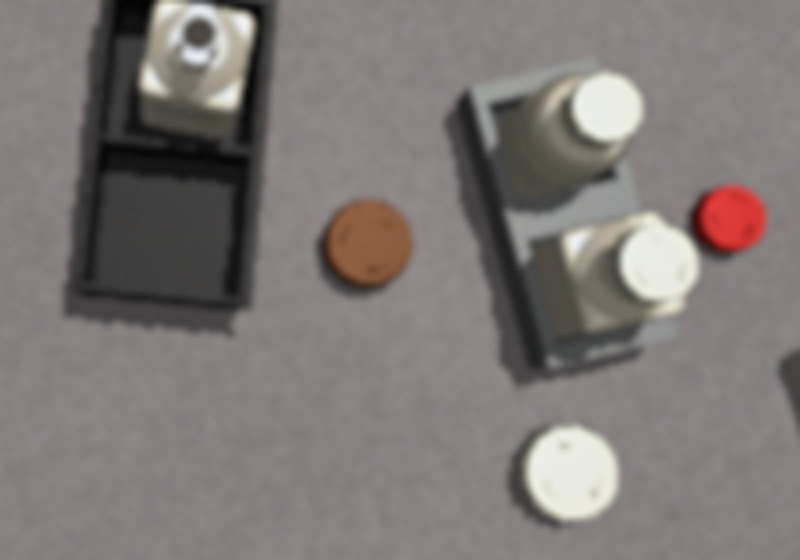

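View pics/cropB.png

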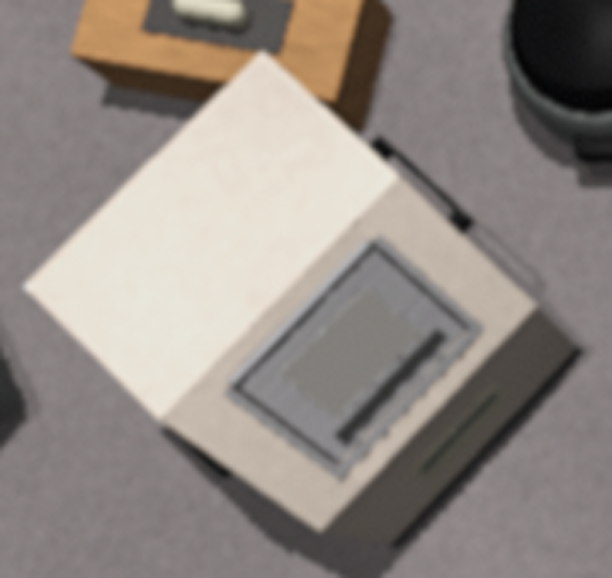

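Candidates for the cap:
- The ribbed white cap on the square bottle: scene (149,230), top (394,226).
- The plain cap on the round bottle: scene (184,244), top (381,187).
- A larger loose white cap on the bench: scene (133,250), top (372,278).
- The brown cap: scene (205,248), top (322,221).
- The red cap: scene (142,312), top (412,214).

I choose the one on the square bottle, and the crops confirm it. Next I measure.

```bash
cat >> h.py <<'E'
def cloud(f):
    z=f['z_map'];v,u=np.mgrid[:z.shape[0],:z.shape[1]]
    P=np.stack([(u-f['cx'])/f['fx']*z,(v-f['cy'])/f['fy']*z,z],-1)
    T=f['cam_to_world']; return P@T[:3,:3].T+T[:3,3]
def ray(f,u,v,h):
    T=f['cam_to_world'];d=T[:3,:3]@np.array([(u-f['cx'])/f['fx'],(v-f['cy'])/f['fy'],1.]);o=T[:3,3]
    return o+d*(h-o[2])/d[2]
E
python3 - <<'E'
from h import *
for n in('top','scene'):
    f=np.load(n+'0.npz');P=cloud(f);im=f['pixels'].astype(int);ok=f['z_map']>0
    print(n,'bench z',np.median(P[...,2][ok&(np.abs(P[...,2])<.02)]))
    # caps / high things in caddy region
    reg=ok&(P[...,0]>.2)&(P[...,0]<.65)&(P[...,1]<-.15)&(P[...,1]>-.55)
    hi=reg&(P[...,2]>.180)&(P[...,2]<.22)
    k,l,st,c=cv2.connectedComponentsWithStats(hi.astype(np.uint8))
    for i in range(1,k):
        if st[i,4]>15:
            Q=P[l==i];print('cap',c[i],st[i],np.median(Q,0),np.percentile(Q[:,2],[5,95]))
            m=(l==i)&(P[...,2]>np.percentile(Q[:,2],50)-.006)
            cc=cv2.findContours(m.astype(np.uint8),cv2.RETR_EXTERNAL,cv2.CHAIN_APPROX_NONE)[0][0]
            (u,v),r=cv2.minEnclosingCircle(cc);M=cv2.moments(m.astype(np.uint8));u,v=M['m10']/M['m00'],M['m01']/M['m00']
            print('  top centre',u,v,r,ray(f,u,v,np.median(P[m][:,2])), 'diam mm',2*r*np.median(f['z_map'][m])/f['fx'])
    # rims at a plane
    for nm,b,h in(('caddy',(.25,.65,-.6,-.15),(.055,.065)),('crate',(.2,.75,-.2,.15),(.068,.076))):
        m=ok&(P[...,0]>b[0])&(P[...,0]<b[1])&(P[...,1]>b[2])&(P[...,1]<b[3])&(P[...,2]>h[0])&(P[...,2]<h[1])
        if m.sum()>20:
            k,l,st,c=cv2.connectedComponentsWithStats(m.astype(np.uint8))
            Q=P[m][:,:2].astype(np.float32)*1000; print(nm,m.sum(),cv2.minAreaRect(Q),[ (st[i],c[i]) for i in range(1,k) if st[i,4]>30])
    # bin top
    m=ok&(P[...,2]>.25)&(P[...,2]<.27)&(P[...,1]>.05)&(P[...,1]<.7)&(P[...,0]>.2)
    k,l,st,c=cv2.connectedComponentsWithStats(m.astype(np.uint8));i=1+np.argmax(st[1:,4])
    Q=P[l==i][:,:2].astype(np.float32)*1000; print('bintop',st[i],cv2.minAreaRect(Q),cv2.boxPoints(cv2.minAreaRect(Q)).tolist(),np.median(P[l==i][:,2]))
    # bench-plane things: bottle shoulder
    m=reg&(P[...,2]>.125)&(P[...,2]<.142); 
    print('shoulder px',m.sum(),np.median(P[m],0))
E
```

```text
top bench z -0.0003716680185387178
cap [380.94318182 186.47348485] [372 178  19  18 264] [ 0.52707098 -0.33890584  0.1919518 ] [0.18433248 0.19507169]
  top centre 381.3387755102041 186.23265306122448 8.991026878356934 [ 0.52678128 -0.34002872  0.19211053] diam mm 0.04165829491345618
cap [393.20289855 225.27246377] [383 216  22  20 345] [ 0.4358664  -0.35847858  0.20326163] [0.18785623 0.20604073]
  top centre 394.1158940397351 224.9205298013245 10.096928596496582 [ 0.43618875 -0.36007692  0.20355231] diam mm 0.045435035896407336
caddy 1361 ((473.7646484375, -375.21563720703125), (348.2692565917969, 449.5408020019531), 0.07703156024217606) [(array([445, 149,  24,  53, 396], dtype=int32), array([456.51767677, 178.33838384])), (array([348, 174,  52,  78, 878], dtype=int32), array([369.7357631, 214.5022779])), (array([466, 274,   8,   9,  36], dtype=int32), array([469.63888889, 278.61111111]))]
crate 680 ((513.991943359375, -21.830917358398438), (234.53140258789062, 307.60211181640625), 8.889251708984375) [(array([248, 155,  52,  82, 590], dtype=int32), array([274.03220339, 195.34745763
[... 1409 characters left out ...]
66,  19,  13,  79], dtype=int32), array([253.44303797, 172.05063291])), (array([212, 192,  55,  58, 281], dtype=int32), array([238.3594306 , 219.85053381])), (array([268, 216,  25,  29,  99], dtype=int32), array([281.25252525, 228.83838384])), (array([246, 227,  31,  14,  65], dtype=int32), array([261.36923077, 234.35384615]))]
bintop [ 333   86   70   47 2107] ((629.5477905273438, 331.47979736328125), (152.636962890625, 228.63490295410156), 47.985145568847656) [[493.531494140625, 351.29266357421875], [663.400634765625, 198.2620391845703], [765.5640869140625, 311.66693115234375], [595.6949462890625, 464.69757080078125]] 0.2582237715418979
shoulder px 465 [ 0.46671065 -0.36756743  0.13362105]
```

Run:
```python
from h import *
def near(P,ok,c,r,lo,hi): return ok&(np.hypot(P[...,0]-c[0],P[...,1]-c[1])<r)&(P[...,2]>lo)&(P[...,2]<hi)
for n in('top','scene'):
    f=np.load(n+'0.npz');P=cloud(f);im=f['pixels'];ok=f['z_map']>0;g=im.astype(int)
    grey=(g.max(-1)<140)&(np.ptp(g,axis=-1)<35)
    m=near(P,ok,(.48,-.345),.13,.05,.064)&grey
    m=cv2.morphologyEx(m.astype(np.uint8),cv2.MORPH_OPEN,np.ones((2,2)))>0
    Q=P[m][:,:2].astype(np.float32)*1000;r=cv2.minAreaRect(Q);print(n,'caddy',m.sum(),r)
    dark=(g.max(-1)<75)
    m=near(P,ok,(.52,-.03),.16,.06,.078)&dark
    Q=P[m][:,:2].astype(np.float32)*1000;r=cv2.minAreaRect(Q);print('crate',m.sum(),r)
    m=near(P,ok,(.52,-.03),.12,.13,.2)
    Q=P[m];print('old empty',m.sum(),np.median(Q,0),Q[:,2].max())
    # bin slope normal
    m=near(P,ok,(.56,.25),.05,.18,.24); Q=P[m]; c=Q.mean(0); nrm=np.linalg.svd(Q-c)[2][2]; nrm*=np.sign(nrm[2]);print('slope n',nrm,c,np.degrees(np.arctan2(-nrm[1],-nrm[0])),np.degrees(np.arccos(nrm[2])), 'plane z at 558,252:',c[2]-(nrm[:2]@(np.array([.5585,.2516])-c[:2]))/nrm[2])
    m=near(P,ok,(.61,.30),.2,.255,.262);Q=P[m][:,:2].astype(np.float32)*1000;print('bintop',m.sum(),cv2.minAreaRect(Q),cv2.boxPoints(cv2.minAreaRect(Q)).tolist())
    hue=cv2.cvtColor(im,cv2.COLOR_RGB2HSV)
# others
f=np.load('top0.npz')
for nm,u,v,h in(('beaker',212,242,.07),('bigcap',372,278,.03),('brown',322,221,.026),('marker',157,270,.01),('jar',216,133,.06),('flapTL',122.,0,0)):
    print(nm,ray(f,u,v,h))
# flap corners in crop B coordinates (x3.4, offset 20,70) on slope plane
for u,v in((375,238),(480,328),(340,478),(232,388)):
    print(u/3.4+20,v/3.4+70)
```

```text
top caddy 422 ((452.010009765625, -242.45266723632812), (151.03567504882812, 328.9792785644531), 1.9858479499816895)
crate 592 ((527.0035400390625, -89.68827819824219), (114.52497100830078, 204.49301147460938), 83.721923828125)
old empty 546 [ 0.56735382 -0.10221327  0.14655445] 0.1947060839915633
slope n [-0.46309077 -0.50592284  0.72772867] [0.56050078 0.25071688 0.21069921] 47.53092439236547 43.30368330959495 plane z at 558,252: 0.21003996803836308
bintop 5591 ((634.5311279296875, 335.62921142578125), (141.20376586914062, 221.23342895507812), 47.568660736083984) [[505.2508850097656, 358.1527099609375], [668.540283203125, 208.8851318359375], [763.8114013671875, 313.105712890625], [600.52197265625, 462.373291015625]]
scene caddy 370 ((800.1845092773438, -505.76910400390625), (196.6444549560547, 800.697998046875), 62.954811096191406)
crate 630 ((528.4251708984375, -93.11811065673828), (122.24483489990234, 209.6096954345703), 83.63191223144531)
old empty 430 [ 0.58296189 -0.11474949  0.15137691] 0.1936768958328342
slope n [-0.46326041 -0.50574684  0.72774304] [0.56098456 0.24833542 0.21027736] 47.510543714478885 43.30248283543882 plane z at 558,252: 0.21096449100694972
bintop 1867 ((634.4810791015625, 334.8206481933594), (144.46124267578125, 229.758544921875), 46.35573196411133) [[501.4979248046875, 361.8390197753906], [667.7601318359375, 203.2645263671875], [767.4642333984375, 307.8022766113281], [601.2020263671875, 466.37677001953125]]
beaker [0.40672007 0.07005437 0.07      ]
bigcap [ 0.31021695 -0.34668104  0.03      ]
brown [ 0.46162512 -0.22179184  0.026     ]
marker [0.33463123 0.22828102 0.01      ]
jar [0.70336294 0.06351858 0.06      ]
flapTL [1.15519873 0.36753599 0.        ]
130.29411764705884 140.0
161.1764705882353 166.47058823529412
120.0 210.58823529411765
88.23529411764706 184.11764705882354
```

Run:
```python
from h import *
def near(P,ok,c,r,lo,hi): return ok&(np.hypot(P[...,0]-c[0],P[...,1]-c[1])<r)&(P[...,2]>lo)&(P[...,2]<hi)
for n in('top','scene'):
    f=np.load(n+'0.npz');P=cloud(f);ok=f['z_map']>0;g=f['pixels'].astype(int)
    grey=(g.max(-1)<150)&(g[...,2]>g[...,0]-2)
    m=near(P,ok,(.48,-.345),.13,.054,.066)&grey
    k,l,st,c=cv2.connectedComponentsWithStats(m.astype(np.uint8),connectivity=4)
    big=[i for i in range(1,k) if st[i,4]>10];m=np.isin(l,big)
    Q=P[m][:,:2].astype(np.float32)*1000;print(n,'caddy',m.sum(),cv2.minAreaRect(Q),cv2.boxPoints(cv2.minAreaRect(Q)).tolist())
f=np.load('top0.npz');T=f['cam_to_world'];nn=np.array([-.463,-.506,.7277]);c=np.array([.5605,.2507,.2107])
for u,v in((130.3,140),(161.2,166.5),(120,210.6),(88.2,184.1)):
    d=T[:3,:3]@np.array([(u-f['cx'])/f['fx'],(v-f['cy'])/f['fy'],1.]);o=T[:3,3];p=o+d*(nn@(c-o))/(nn@d);print(p)
```

```text
top caddy 426 ((475.9712219238281, -351.0854797363281), (178.3125, 84.15962982177734), 13.205699920654297) [[379.5595703125, -330.4859619140625], [398.78564453125, -412.42010498046875], [572.3828735351562, -371.68499755859375], [553.1567993164062, -289.7508544921875]]
scene caddy 541 ((483.32135009765625, -352.32098388671875), (191.6398468017578, 87.671630859375), 13.424179077148438) [[379.94256591796875, -331.9282531738281], [400.2962646484375, -417.2044982910156], [586.7001342773438, -372.7137145996094], [566.346435546875, -287.4374694824219]]
[0.63237118 0.23358045 0.24452419]
[0.58504437 0.1796277  0.17689687]
[0.47934053 0.27523894 0.17612514]
[0.53202175 0.3244587  0.24386817]
```

```bash
cat >> h.py <<'E'
from scipy.spatial.transform import Rotation as Ro
def Rdown(yaw): return Ro.from_euler('z',yaw,degrees=True)*Ro.from_euler('x',-90,degrees=True)
def Rbin(tilt,b=47.6,flip=1):
    y=np.array([np.sin(np.radians(tilt))*np.cos(np.radians(b)),np.sin(np.radians(tilt))*np.sin(np.radians(b)),-np.cos(np.radians(tilt))])
    z=flip*np.array([-np.sin(np.radians(b)),np.cos(np.radians(b)),0]);x=np.cross(y,z);return Ro.from_matrix(np.c_[x,y,z])
def cur():
    s=arm.get_state();return s,np.array(s['eef_pos']),Ro.from_euler('xyz',s['ee_rot'])
def plan(pos,R,rows=5,vmax=40,wmax=7,sign=None,show=True):
    s,p,r=cur();pos=np.array(pos)
    rv=(r.inv()*R).as_rotvec(degrees=True)
    D=np.linalg.norm(pos-p)*1000;A=np.linalg.norm(rv);N=int(max(1,np.ceil(D/vmax),np.ceil(A/wmax)))
    print('t %.2f'%s['t'],'pos',p.round(4),'eul',np.degrees(s['ee_rot']).round(1),'q',s['q'].round(2),'F',s['force'].round(1),'w %.4f'%s['width'],'D %.0f A %.0f N %d'%(D,A,N))
    step=(pos-p)*1000/N
    out=[]
    for i in range(min(N,rows)):
        dp=r.inv().apply(step);rot=rv/N
        out.append((dp.round(1).tolist(),rot.round(1).tolist()));r=r*Ro.from_rotvec(rot,degrees=True)
    for o in out:print('{"dp":%s,"rotation":%s},'%o)
E
python3 - <<'E'
from h import *
plan([.5,.1,.4],Rdown(80))
E
```

```text
t 0.10 pos [0.2102 0.641  0.2257] eul [-89.9   0.  161.8] q [ 1.54  0.36  0.01 -0.   -1.22 -0.29] F [ 0.1  0.1 -0.7] w 0.0877 D 638 A 82 N 16
{"dp":[-27.8, -10.9, 26.5],"rotation":[-0.0, 5.1, -0.0]},
{"dp":[-30.0, -10.9, 23.9],"rotation":[-0.0, 5.1, -0.0]},
{"dp":[-32.0, -10.9, 21.1],"rotation":[-0.0, 5.1, -0.0]},
{"dp":[-33.8, -10.9, 18.2],"rotation":[-0.0, 5.1, -0.0]},
{"dp":[-35.3, -10.9, 15.1],"rotation":[-0.0, 5.1, -0.0]},
```

>>> {"api": "move_arm", "payload": {"deltas": [{"dp":[-20,-30,20],"rotation":[0,5,0]},{"dp":[-20,-30,18],"rotation":[0,5,0]},{"dp":[-20,-30,15],"rotation":[0,5,0]},{"dp":[-24,-30,13],"rotation":[0,5,0]},{"dp":[-32,-20,14],"rotation":[0,5,0]}]}}

```text
t: 0.52
eef_pos: [0.272, 0.5111, 0.3592]
ee_rot: [-1.551, 0.012, 2.377]
force: [0.2, 0.8, 1.6]
width: 0.0873
```

Run:
```python
from h import *
plan([.5,.1,.4],Rdown(80))
```

```text
t 0.52 pos [0.272  0.5111 0.3592] eul [-88.9   0.7 136.2] q [ 1.42  0.16  0.04 -0.   -1.47 -0.61] F [0.2 0.8 1.6] w 0.0873 D 472 A 56 N 12
{"dp":[-37.5, -2.7, 11.6],"rotation":[-0.1, 4.7, -0.1]},
{"dp":[-38.3, -2.8, 8.5],"rotation":[-0.1, 4.7, -0.1]},
{"dp":[-38.9, -2.9, 5.4],"rotation":[-0.1, 4.7, -0.1]},
{"dp":[-39.2, -2.9, 2.2],"rotation":[-0.1, 4.7, -0.1]},
{"dp":[-39.2, -3.0, -1.0],"rotation":[-0.1, 4.7, -0.1]},
```

>>> {"api": "move_arm", "payload": {"deltas": [{"dp":[-38,-3,12],"rotation":[0,5,0]},{"dp":[-38,-3,9],"rotation":[0,5,0]},{"dp":[-39,-3,5],"rotation":[0,5,0]},{"dp":[-39,-3,2],"rotation":[0,5,0]},{"dp":[-39,-3,-1],"rotation":[0,5,0]}]}}

```text
t: 0.93
eef_pos: [0.3659, 0.3315, 0.3825]
ee_rot: [-1.563, 0.014, 1.922]
force: [0.7, 0.7, -0.2]
width: 0.0879
```

Run:
```python
from h import *
plan([.52,.02,.38],Rdown(60))
```

```text
t 0.93 pos [0.3659 0.3315 0.3825] eul [-89.6   0.8 110.1] q [ 1.14 -0.   -0.09  0.   -1.5  -0.79] F [ 0.7  0.7 -0.2] w 0.0879 D 348 A 50 N 9
{"dp":[-38.4, 0.8, -4.2],"rotation":[-0.0, 5.6, -0.1]},
{"dp":[-37.8, 0.7, -7.9],"rotation":[-0.0, 5.6, -0.1]},
{"dp":[-36.9, 0.7, -11.5],"rotation":[-0.0, 5.6, -0.1]},
{"dp":[-35.6, 0.6, -15.0],"rotation":[-0.0, 5.6, -0.1]},
{"dp":[-33.9, 0.5, -18.4],"rotation":[-0.0, 5.6, -0.1]},
```

>>> {"api": "move_arm", "payload": {"deltas": [{"dp":[-38,1,-4],"rotation":[0,6,0]},{"dp":[-38,1,-8],"rotation":[0,6,0]},{"dp":[-37,1,-12],"rotation":[0,6,0]},{"dp":[-36,1,-15],"rotation":[0,6,0]},{"dp":[-34,1,-18],"rotation":[0,6,0]}]}}

```text
t: 1.35
eef_pos: [0.4485, 0.1463, 0.381]
ee_rot: [-1.573, 0.013, 1.375]
force: [1.0, -0.7, -0.3]
width: 0.088
```

Run:
```python
from h import *
plan([.50,-.2,.34],Rdown(25))
```

```text
t 1.35 pos [0.4485 0.1463 0.381 ] eul [-90.1   0.8  78.8] q [ 0.74 -0.05 -0.14  0.01 -1.49 -0.94] F [ 1.  -0.7 -0.3] w 0.0880 D 352 A 54 N 9
{"dp":[-36.6, 5.1, -13.1],"rotation":[0.1, 6.0, -0.1]},
{"dp":[-35.0, 5.0, -16.8],"rotation":[0.1, 6.0, -0.1]},
{"dp":[-33.1, 5.0, -20.4],"rotation":[0.1, 6.0, -0.1]},
{"dp":[-30.8, 4.9, -23.7],"rotation":[0.1, 6.0, -0.1]},
{"dp":[-28.1, 4.8, -26.8],"rotation":[0.1, 6.0, -0.1]},
```

>>> {"api": "move_arm", "payload": {"deltas": [{"dp":[-37,5,-13],"rotation":[0,6,0]},{"dp":[-35,5,-17],"rotation":[0,6,0]},{"dp":[-33,5,-20],"rotation":[0,6,0]},{"dp":[-31,5,-24],"rotation":[0,6,0]},{"dp":[-28,5,-27],"rotation":[0,6,0]}]}}

```text
t: 1.77
eef_pos: [0.4748, -0.0566, 0.3576]
ee_rot: [-1.579, 0.01, 0.825]
force: [1.2, -0.3, -1.0]
width: 0.0876
```

Run:
```python
from h import *
plan([.438,-.362,.28],Rdown(13))
```

```text
t 1.77 pos [ 0.4748 -0.0566  0.3576] eul [-90.5   0.5  47.3] q [ 0.3  -0.04 -0.18  0.01 -1.43 -1.05] F [ 1.2 -0.3 -1. ] w 0.0876 D 317 A 34 N 8
{"dp":[-31.1, 10.2, -22.5],"rotation":[0.1, 4.3, -0.0]},
{"dp":[-29.3, 10.1, -24.7],"rotation":[0.1, 4.3, -0.0]},
{"dp":[-27.4, 10.1, -26.9],"rotation":[0.1, 4.3, -0.0]},
{"dp":[-25.3, 10.0, -28.8],"rotation":[0.1, 4.3, -0.0]},
{"dp":[-23.1, 9.9, -30.7],"rotation":[0.1, 4.3, -0.0]},
```

>>> {"api": "move_arm", "payload": {"deltas": [{"dp":[-31,8,-23],"rotation":[0,5,0]},{"dp":[-29,8,-25],"rotation":[0,5,0]},{"dp":[-27,8,-27],"rotation":[0,5,0]},{"dp":[-25,8,-29],"rotation":[0,4,0]},{"dp":[-23,8,-31],"rotation":[0,4,0]}]}}

```text
t: 2.18
eef_pos: [0.4451, -0.2567, 0.3177]
ee_rot: [-1.582, 0.005, 0.4]
force: [0.8, 1.3, 0.1]
width: 0.088
```

Run:
```python
from h import *
plan([.438,-.362,.28],Rdown(13))
```

```text
t 2.18 pos [ 0.4451 -0.2567  0.3177] eul [-90.6   0.3  22.9] q [-0.13  0.04 -0.19  0.01 -1.34 -1.04] F [0.8 1.3 0.1] w 0.0880 D 112 A 10 N 3
{"dp":[-15.8, 13.0, -31.3],"rotation":[0.2, 3.3, -0.1]},
{"dp":[-14.0, 12.9, -32.2],"rotation":[0.2, 3.3, -0.1]},
{"dp":[-12.1, 12.7, -33.0],"rotation":[0.2, 3.3, -0.1]},
```

>>> {"api": "move_arm", "payload": {"deltas": [{"dp":[-16,13,-31],"rotation":[0,3,0]},{"dp":[-14,13,-32],"rotation":[0,3,0]},{"dp":[-12,13,-33],"rotation":[0.5,3,0]},{"dp":[0,0,0],"rotation":[0,0,0]}]}}

```text
t: 2.52
eef_pos: [0.4331, -0.3717, 0.2755]
ee_rot: [-1.571, 0.006, 0.225]
force: [0.1, 1.2, -0.2]
width: 0.0875
```

Run:
```python
from h import *
plan([.438,-.362,.178],Rdown(13),vmax=30)
for n in('top','scene'):
    f=arm.grab_frame(n); save(n+'1',f['pixels'])
    im=f['pixels']; c=(im[150:300,300:500] if n=='top' else im[130:300,60:260]); save(n+'1c',cv2.resize(c,None,fx=3,fy=3,interpolation=cv2.INTER_CUBIC))
```

```text
t 2.52 pos [ 0.4331 -0.3717  0.2755] eul [-90.    0.3  12.9] q [-0.36  0.16 -0.15  0.   -1.27 -0.98] F [ 0.1  1.2 -0.2] w 0.0875 D 98 A 0 N 4
{"dp":[1.9, 24.4, 2.1],"rotation":[0.0, -0.0, -0.1]},
{"dp":[1.8, 24.4, 2.1],"rotation":[0.0, -0.0, -0.1]},
{"dp":[1.8, 24.4, 2.1],"rotation":[0.0, -0.0, -0.1]},
{"dp":[1.8, 24.4, 2.1],"rotation":[0.0, -0.0, -0.1]},
```

View pics/scene1c.png

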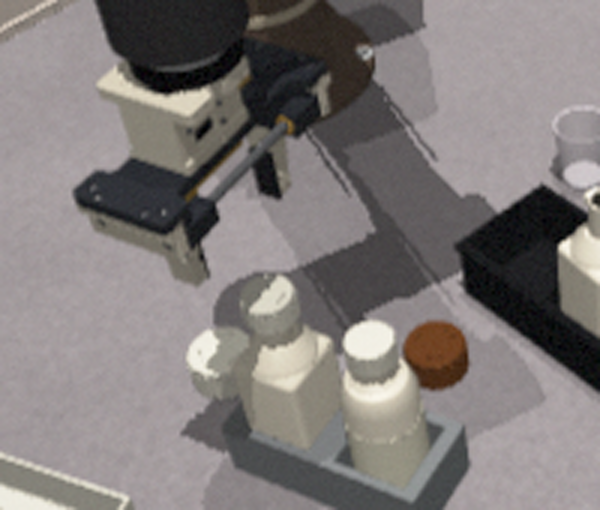

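View pics/top1c.png

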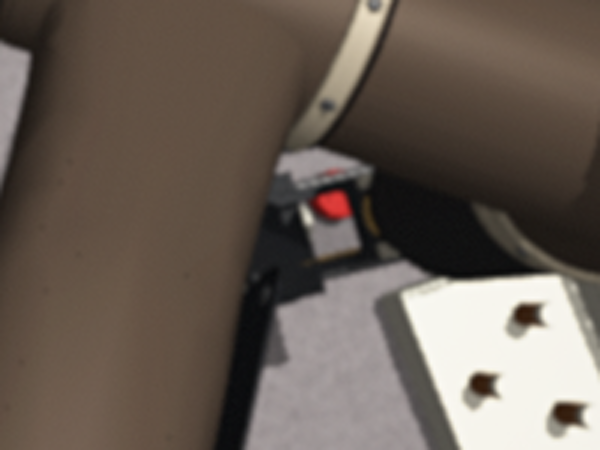

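The scene crop shows the open fingers straddling the cap's axis, with the cap at about (270,300) in the crop. I'll descend now.

>>> {"api": "move_arm", "payload": {"deltas": [{"dp":[4,15,4],"rotation":[0,0,0]},{"dp":[3,25,3],"rotation":[0,0,0]},{"dp":[0,25,1],"rotation":[0,0,0]},{"dp":[0,20,0],"rotation":[0,0,0]},{"dp":[0,0,0],"rotation":[0,0,0]}]}}

```text
t: 3.03
eef_pos: [0.4415, -0.3568, 0.1941]
ee_rot: [-1.578, -0.003, 0.235]
force: [-0.9, 0.4, -0.4]
width: 0.0877
```

Run:
```python
from h import *
plan([.438,-.362,.176],Rdown(13),vmax=30)
f=arm.grab_frame('scene'); save('scene2c',cv2.resize(f['pixels'][130:300,60:260],None,fx=3,fy=3,interpolation=cv2.INTER_CUBIC))
```

```text
t 3.03 pos [ 0.4415 -0.3568  0.1941] eul [-90.4  -0.1  13.5] q [-0.33  0.2  -0.28  0.01 -1.08 -1.01] F [-0.9  0.4 -0.4] w 0.0877 D 19 A 1 N 1
{"dp":[-4.7, 18.1, -4.1],"rotation":[0.4, 0.5, 0.2]},
```

View pics/scene2c.png

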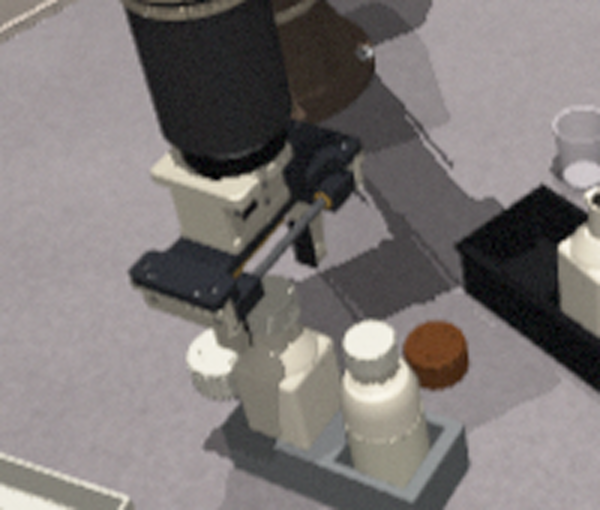

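>>> {"api": "move_arm", "payload": {"deltas": [{"dp":[-4,10,-4],"rotation":[0.5,0.5,0]},{"dp":[0,8,0],"rotation":[0,0,0]},{"dp":[0,0,0],"rotation":[0,0,0]}]}}

```text
t: 3.33
eef_pos: [0.442, -0.3621, 0.1816]
ee_rot: [-1.574, -0.009, 0.23]
force: [-0.5, 0.7, -0.5]
width: 0.088
```

Run:
```python
from h import *
plan([.438,-.362,.176],Rdown(13),vmax=30)
```

```text
t 3.33 pos [ 0.442  -0.3621  0.1816] eul [-90.2  -0.5  13.2] q [-0.35  0.22 -0.29 -0.   -1.05 -0.99] F [-0.5  0.7 -0.5] w 0.0880 D 7 A 1 N 1
{"dp":[-3.9, 5.5, 1.1],"rotation":[0.2, 0.2, 0.5]},
```

>>> {"api": "move_arm", "payload": {"deltas": [{"dp":[-5,6,1],"rotation":[0,0,0.5]},{"dp":[0,0,0],"rotation":[0,0,0]},{"dp":[0,0,0],"rotation":[0,0,0]}]}}

```text
t: 3.58
eef_pos: [0.4373, -0.363, 0.1767]
ee_rot: [-1.576, -0.001, 0.23]
force: [0.0, -0.2, -0.5]
width: 0.0875
```

>>> {"api": "move_arm", "payload": {"deltas": [{"dp":[0,0,0],"rotation":[0,0,0]},{"dp":[0,0,0],"rotation":[0,0,0]},{"dp":[0,0,0],"rotation":[0,0,0]},{"dp":[0,0,0],"rotation":[0,0,0]},{"dp":[0,0,0],"rotation":[0,0,0]}], "jaw": 255, "squeeze": 40}}

```text
t: 4.0
eef_pos: [0.4375, -0.3634, 0.1779]
ee_rot: [-1.577, -0.002, 0.23]
force: [-0.4, 0.0, 0.3]
width: 0.06
```

Run:
```python
from h import *
plan([.438,-.362,.176],Rdown(13),vmax=30)
f=arm.grab_frame('scene'); save('scene3c',cv2.resize(f['pixels'][130:300,60:260],None,fx=3,fy=3,interpolation=cv2.INTER_CUBIC))
```

```text
t 4.00 pos [ 0.4375 -0.3634  0.1779] eul [-90.4  -0.1  13.2] q [-0.35  0.22 -0.3   0.01 -1.04 -1.  ] F [-0.4  0.   0.3] w 0.0600 D 2 A 0 N 1
{"dp":[0.8, 1.9, 1.3],"rotation":[0.4, 0.2, 0.1]},
```

View pics/scene3c.png

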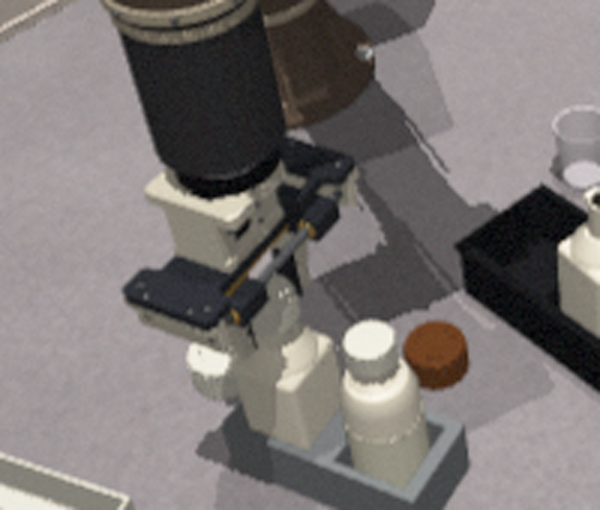

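Fingers are still closing on the cap at (285,300) in the crop. I'll wait.

>>> {"api": "move_arm", "payload": {"deltas": [{"dp":[0,2,0],"rotation":[0.4,0,0]},{"dp":[0,0,0],"rotation":[0,0,0]},{"dp":[0,0,0],"rotation":[0,0,0]},{"dp":[0,0,0],"rotation":[0,0,0]},{"dp":[0,0,0],"rotation":[0,0,0]}]}}

```text
t: 4.47
eef_pos: [0.4377, -0.3634, 0.1757]
ee_rot: [-1.569, -0.002, 0.23]
force: [0.2, 0.3, 0.5]
width: 0.0436
```

Run:
```python
from h import *
plan([.438,-.362,.176],Rdown(13),vmax=30); print(arm.get_state()['moment'])
```

```text
t 4.47 pos [ 0.4377 -0.3634  0.1757] eul [-89.9  -0.1  13.2] q [-0.35  0.22 -0.3  -0.   -1.05 -0.99] F [0.2 0.3 0.5] w 0.0436 D 1 A 0 N 1
{"dp":[0.7, -0.3, 1.3],"rotation":[-0.1, 0.2, 0.1]},
[ 0.15866337 -0.12074199 -0.04572369]
```

>>> {"api": "move_arm", "payload": {"deltas": [{"dp":[0,2,0],"rotation":[0,0,0]},{"dp":[0,2,0],"rotation":[0,0,0]},{"dp":[0,1.5,0],"rotation":[0,0,0]},{"dp":[0,0.5,0],"rotation":[0,0,0]}]}}

```text
t: 4.8
eef_pos: [0.4387, -0.3646, 0.1722]
ee_rot: [-1.573, -0.004, 0.231]
force: [-1.3, 0.7, 7.3]
width: 0.0437
```

>>> {"api": "move_arm", "payload": {"deltas": [{"dp":[-0.5,2,0.5],"rotation":[0,0,0]},{"dp":[0,2,0],"rotation":[0,0,0]},{"dp":[0,1,0],"rotation":[0,0,0]}]}}

```text
t: 5.05
eef_pos: [0.4395, -0.3657, 0.1708]
ee_rot: [-1.578, -0.007, 0.233]
force: [-1.6, 1.6, 8.8]
width: 0.0435
```

>>> {"api": "move_arm", "payload": {"deltas": [{"dp":[-0.5,2,1],"rotation":[0.4,0,0.4]},{"dp":[-0.5,2,1],"rotation":[0,0,0]},{"dp":[0,2,0],"rotation":[0,0,0]}]}}

```text
t: 5.3
eef_pos: [0.4399, -0.3662, 0.1707]
ee_rot: [-1.578, -0.004, 0.235]
force: [-5.1, 5.4, 16.8]
width: 0.0435
```

>>> {"api": "move_arm", "payload": {"deltas": [{"dp":[0,1.5,0],"rotation":[0,-5,0]},{"dp":[0,1.5,0],"rotation":[0,-6,0]},{"dp":[0,1.5,0],"rotation":[0,-6,0]}]}}

```text
t: 5.55
eef_pos: [0.4408, -0.3673, 0.1707]
ee_rot: [-1.585, -0.003, 0.54]
force: [-3.5, 5.8, 14.4]
width: 0.0439
```

Run:
```python
from h import *
s,p,r=cur();print(s['eef_pos'],np.degrees(s['ee_rot']),s['force'],s['moment'],s['width'],s['q'])
```

```text
[ 0.44079649 -0.36726035  0.17073904] [-90.79481522  -0.17313223  30.94540024] [-3.53044495  5.7518273  14.38652325] [ 2.13565545  1.41730296 -0.09235465] 0.04386854768578066 [-0.34932538  0.22817551 -0.30917761  0.00749606 -1.02077778 -0.68527054]
```

>>> {"api": "move_arm", "payload": {"deltas": [{"dp":[-0.5,2,1.5],"rotation":[0.5,-7,0]},{"dp":[-0.5,2,1.5],"rotation":[0,-7,0]},{"dp":[0,2,0],"rotation":[0,-7,0]},{"dp":[0,2,0],"rotation":[0,-7,0]}]}}

```text
t: 5.88
eef_pos: [0.4407, -0.3674, 0.1706]
ee_rot: [-1.586, 0.002, 1.041]
force: [-5.6, 5.5, 17.0]
width: 0.044
```

Run:
```python
from h import *
s,p,r=cur();print(s['eef_pos'],np.degrees(s['ee_rot']),s['force'],s['moment'],s['width'],s['q'])
f=arm.grab_frame('scene'); save('scene4c',cv2.resize(f['pixels'][130:300,60:260],None,fx=3,fy=3,interpolation=cv2.INTER_CUBIC))
```

```text
[ 0.44068181 -0.36743901  0.1706368 ] [-90.89654507   0.13413994  59.66506414] [-5.63232981  5.48522211 17.04870689] [ 2.23558275  1.86114357 -0.05719867] 0.044038062668014424 [-0.35061807  0.22727567 -0.31003501  0.00597514 -1.01851174 -0.1819048 ]
```

View pics/scene4c.png

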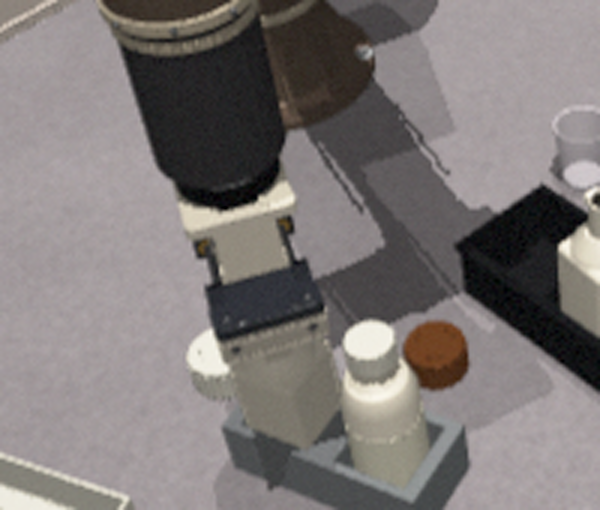

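The bottle still stands square in its well, and the fingers have turned 46 degrees with the cap held down. I continue to about 95 degrees.

>>> {"api": "move_arm", "payload": {"deltas": [{"dp":[0,2,1],"rotation":[0.3,-7,0]},{"dp":[0,2,0],"rotation":[0,-7,0]},{"dp":[0,2,0],"rotation":[0,-7,0]},{"dp":[0,2,0],"rotation":[0,-7,0]},{"dp":[0,2,0],"rotation":[0,-7,0]}]}}

```text
t: 6.35
eef_pos: [0.4411, -0.3679, 0.1708]
ee_rot: [-1.584, 0.015, 1.664]
force: [-4.5, 7.6, 18.2]
width: 0.0438
```

>>> {"api": "move_arm", "payload": {"deltas": [{"dp":[0,1,0],"rotation":[0,-6,0]},{"dp":[0,1,0],"rotation":[0,-6,0]},{"dp":[0,0,0],"rotation":[0,0,0]}]}}

```text
t: 6.6
eef_pos: [0.441, -0.3676, 0.1722]
ee_rot: [-1.582, 0.019, 1.893]
force: [-1.4, 2.2, 6.3]
width: 0.0438
```

>>> {"api": "move_arm", "payload": {"deltas": [{"dp":[0,-2,0],"rotation":[0,0,0]},{"dp":[0,-3,0],"rotation":[0,0,0]},{"dp":[0,-3,0],"rotation":[0,0,0]},{"dp":[0,0,0],"rotation":[0,0,0]}]}}

```text
t: 6.93
eef_pos: [0.4408, -0.3673, 0.1814]
ee_rot: [-1.583, 0.02, 1.894]
force: [0.3, -0.2, -0.7]
width: 0.044
```

Run:
```python
from h import *
s,p,r=cur();print(s['eef_pos'],np.degrees(s['ee_rot']),s['force'],s['moment'],s['width'],s['q'])
f=arm.grab_frame('scene'); save('scene5c',cv2.resize(f['pixels'][130:300,60:260],None,fx=3,fy=3,interpolation=cv2.INTER_CUBIC))
```

```text
[ 0.44081345 -0.36729762  0.18143025] [-90.7053109    1.15731352 108.52874233] [ 0.2842283  -0.24565503 -0.66587228] [0.182692   0.05592122 0.01096116] 0.04398864739005413 [-0.34815199  0.21319253 -0.30344214  0.00949755 -1.03197634  0.66688086]
```

View pics/scene5c.png

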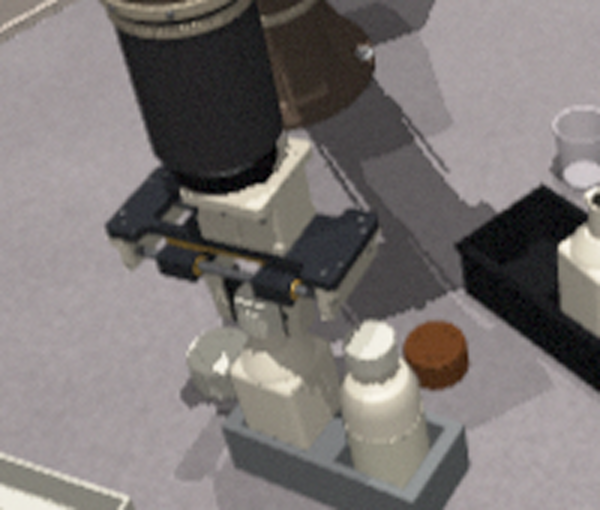

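Raised 6 mm above the locked height with no pull, so the cap is free. I lift straight up.

>>> {"api": "move_arm", "payload": {"deltas": [{"dp":[0,-5,0],"rotation":[0,0,0]},{"dp":[0,-10,0],"rotation":[0,0,0]},{"dp":[0,-20,0],"rotation":[0,0,0]},{"dp":[0,-30,0],"rotation":[0,0,0]},{"dp":[0,-30,0],"rotation":[0,0,0]}]}}

```text
t: 7.4
eef_pos: [0.4353, -0.3638, 0.2725]
ee_rot: [-1.572, 0.008, 1.892]
force: [0.9, -0.8, 0.8]
width: 0.0437
```

Run:
```python
from h import *
s,p,r=cur();print(s['eef_pos'],np.degrees(s['ee_rot']),s['force'],s['moment'],s['width'],s['q'])
f=arm.grab_frame('scene'); save('scene6c',cv2.resize(f['pixels'][110:300,60:260],None,fx=3,fy=3,interpolation=cv2.INTER_CUBIC))
```

```text
[ 0.43530075 -0.36379207  0.2725274 ] [-90.07312707   0.482995   108.42979556] [ 0.87603513 -0.82436209  0.77830546] [ 0.00957655 -0.15682888  0.06598219] 0.043729754407243776 [-0.34714126  0.14980384 -0.16654802  0.00613899 -1.24822181  0.66687925]
```

View pics/scene6c.png

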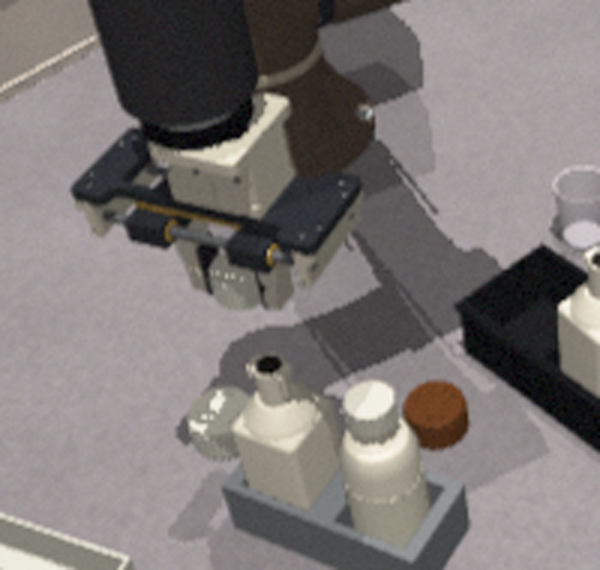

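The picture shows the cap at (235,280) between the fingers and the open bottle standing in its well, neck at (268,365). Now to the bin.

Run:
```python
from h import *
plan([.49,-.10,.40],Rdown(75))
```

```text
t 7.45 pos [ 0.4375 -0.3656  0.2797] eul [-90.4   0.9 108.5] q [-0.35  0.14 -0.16  0.01 -1.25  0.67] F [ 1.3 -2.4  7.5] w 0.0438 D 296 A 33 N 8
{"dp":[29.2, -15.4, -16.9],"rotation":[0.1, 4.2, -0.1]},
{"dp":[30.3, -15.4, -14.7],"rotation":[0.1, 4.2, -0.1]},
{"dp":[31.4, -15.3, -12.4],"rotation":[0.1, 4.2, -0.1]},
{"dp":[32.2, -15.3, -10.0],"rotation":[0.1, 4.2, -0.1]},
{"dp":[32.9, -15.3, -7.6],"rotation":[0.1, 4.2, -0.1]},
```

>>> {"api": "move_arm", "payload": {"deltas": [{"dp":[15,-30,-9],"rotation":[0,4,0]},{"dp":[30,-20,-14],"rotation":[0,4,0]},{"dp":[31,-15,-12],"rotation":[0,4,0]},{"dp":[32,-15,-10],"rotation":[0,4,0]},{"dp":[33,-15,-8],"rotation":[0,4,0]}]}}

```text
t: 7.87
eef_pos: [0.4651, -0.2162, 0.3794]
ee_rot: [-1.584, 0.013, 1.522]
force: [1.1, 0.1, -0.9]
width: 0.0439
```

Run:
```python
from h import *
plan([.49,.08,.40],Rbin(10))
```

```text
t 7.87 pos [ 0.4651 -0.2162  0.3794] eul [-90.8   0.8  87.2] q [-0.04  0.01 -0.09  0.01 -1.46 -0.01] F [ 1.1  0.1 -0.9] w 0.0439 D 298 A 41 N 8
{"dp":[37.1, -3.0, -1.3],"rotation":[-0.3, 4.9, -1.3]},
{"dp":[37.1, -2.2, 1.9],"rotation":[-0.3, 4.9, -1.3]},
{"dp":[36.9, -1.4, 5.0],"rotation":[-0.3, 4.9, -1.3]},
{"dp":[36.3, -0.7, 8.2],"rotation":[-0.3, 4.9, -1.3]},
{"dp":[35.5, 0.1, 11.3],"rotation":[-0.3, 4.9, -1.3]},
```

>>> {"api": "move_arm", "payload": {"deltas": [{"dp":[37,-3,-1],"rotation":[0,5,-1]},{"dp":[37,-2,2],"rotation":[0,5,-1]},{"dp":[37,-1,5],"rotation":[0,5,-1]},{"dp":[36,-1,8],"rotation":[0,5,-1]},{"dp":[36,0,11],"rotation":[0,5,-1]}]}}

```text
t: 8.28
eef_pos: [0.4832, -0.0232, 0.3988]
ee_rot: [-1.576, -0.085, 1.064]
force: [0.6, 0.5, 0.4]
width: 0.0436
```

Run:
```python
from h import *
plan([.48,.14,.38],Rbin(25))
for n in ('top','scene'):
    f=arm.grab_frame(n); np.savez(n+'7.npz',**f); save(n+'7',f['pixels'])
f=np.load('top7.npz')
save('top7c',cv2.resize(f['pixels'][160:300,230:430],None,fx=4,fy=4,interpolation=cv2.INTER_CUBIC))
```

```text
t 8.28 pos [ 0.4832 -0.0232  0.3988] eul [-90.3  -4.9  61. ] q [ 0.31 -0.06 -0.09 -0.05 -1.48 -0.82] F [0.6 0.5 0.4] w 0.0436 D 164 A 24 N 5
{"dp":[27.8, 6.1, 16.4],"rotation":[-0.6, 2.6, -4.0]},
{"dp":[26.6, 7.8, 17.7],"rotation":[-0.6, 2.6, -4.0]},
{"dp":[25.1, 9.4, 19.0],"rotation":[-0.6, 2.6, -4.0]},
{"dp":[23.5, 10.9, 20.2],"rotation":[-0.6, 2.6, -4.0]},
{"dp":[21.8, 12.2, 21.4],"rotation":[-0.6, 2.6, -4.0]},
```

View pics/top7c.png

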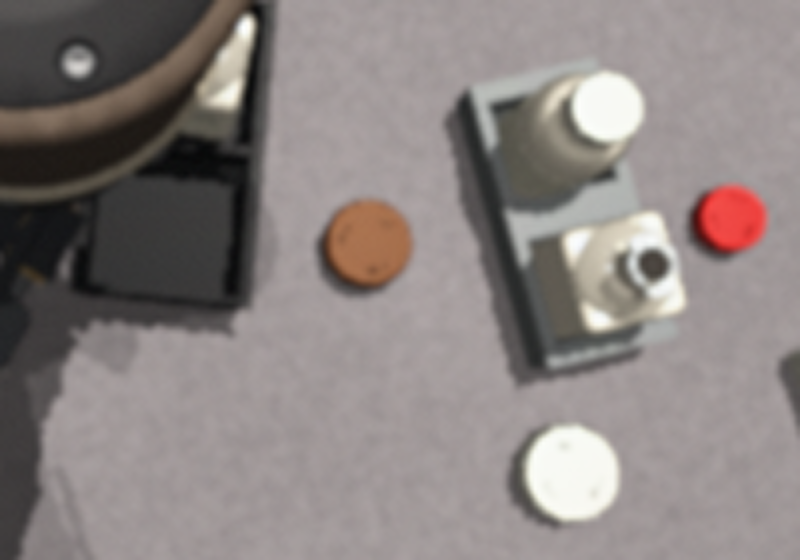

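View pics/scene7.png

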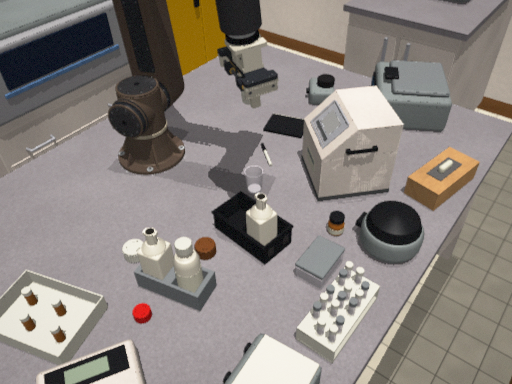

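The top crop shows the open bottle's neck at (652,265) in the crop, i.e. pixel (393,226). Nothing else has shifted. I continue to the bin.

>>> {"api": "move_arm", "payload": {"deltas": [{"dp":[28,6,16],"rotation":[-0.5,2.5,-4]},{"dp":[27,8,18],"rotation":[-0.5,2.5,-4]},{"dp":[25,9,19],"rotation":[-0.5,2.5,-4]},{"dp":[24,11,20],"rotation":[-0.5,2.5,-4]},{"dp":[0,0,0],"rotation":[0,0,0]}]}}

```text
t: 8.8
eef_pos: [0.4813, 0.1161, 0.3862]
ee_rot: [-1.569, -0.381, 0.885]
force: [-0.8, -0.4, -0.7]
width: 0.0438
```

Run:
```python
from h import *
d=Rbin(40).as_matrix()[:,1];M=np.array([.557,.251,.208])
print(M-d*.07)
plan(M-d*.07,Rbin(40),vmax=35)
f=np.load('top7.npz');save('neckT',cv2.resize(f['pixels'][210:250,370:410],None,fx=14,fy=14,interpolation=cv2.INTER_CUBIC))
f=np.load('scene7.npz');save('neckS',cv2.resize(f['pixels'][220:280,130:180],None,fx=10,fy=10,interpolation=cv2.INTER_CUBIC))
```

```text
[0.52665967 0.2177731  0.26162311]
t 8.80 pos [0.4813 0.1161 0.3862] eul [-89.9 -21.8  50.7] q [ 0.52 -0.2  -0.25 -0.15 -1.17 -1.17] F [-0.8 -0.4 -0.7] w 0.0438 D 167 A 18 N 5
{"dp":[10.7, 31.1, 5.8],"rotation":[-0.3, 0.5, -3.6]},
{"dp":[8.6, 31.7, 6.1],"rotation":[-0.3, 0.5, -3.6]},
{"dp":[6.5, 32.2, 6.3],"rotation":[-0.3, 0.5, -3.6]},
{"dp":[4.4, 32.5, 6.6],"rotation":[-0.3, 0.5, -3.6]},
{"dp":[2.3, 32.6, 6.8],"rotation":[-0.3, 0.5, -3.6]},
```

View pics/neckT.png

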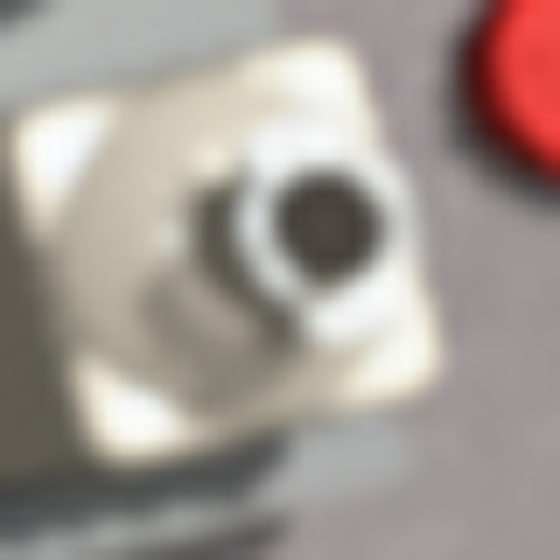

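View pics/neckS.png

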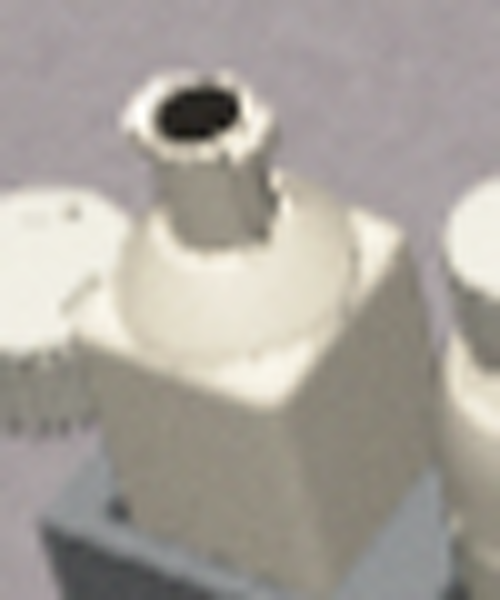

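>>> {"api": "move_arm", "payload": {"deltas": [{"dp":[11,31,6],"rotation":[0,0.5,-4]},{"dp":[9,32,6],"rotation":[0,0.5,-4]},{"dp":[7,32,6],"rotation":[0,0.5,-4]},{"dp":[4,30,6],"rotation":[0,0.5,-3]},{"dp":[0,15,5],"rotation":[0,0,-2]}]}}

```text
t: 9.22
eef_pos: [0.5226, 0.2094, 0.2848]
ee_rot: [-1.561, -0.699, 0.852]
force: [-1.0, 0.5, -1.0]
width: 0.0437
```

>>> {"api": "move_arm", "payload": {"deltas": [{"dp":[0,0,0],"rotation":[0,0,0]}]}}

```text
t: 9.3
eef_pos: [0.521, 0.2091, 0.281]
ee_rot: [-1.559, -0.695, 0.851]
force: [-0.9, -0.1, -0.8]
width: 0.0439
```

Run:
```python
from h import *
d=Rbin(40).as_matrix()[:,1];M=np.array([.557,.251,.208])
plan(M-d*.04,Rbin(40),vmax=35)
f=arm.grab_frame('scene');np.savez('scene8.npz',**f);save('scene8c',cv2.resize(f['pixels'][40:200,210:410],None,fx=4,fy=3.75,interpolation=cv2.INTER_CUBIC))
```

```text
t 9.30 pos [0.521  0.2091 0.281 ] eul [-89.3 -39.8  48.8] q [ 0.58 -0.16 -0.51 -0.35 -0.57 -1.07] F [-0.9 -0.1 -0.8] w 0.0439 D 52 A 2 N 2
{"dp":[-2.2, 25.7, 0.2],"rotation":[-0.7, 0.4, -0.1]},
{"dp":[-2.3, 25.7, 0.5],"rotation":[-0.7, 0.4, -0.1]},
```

View pics/scene8c.png

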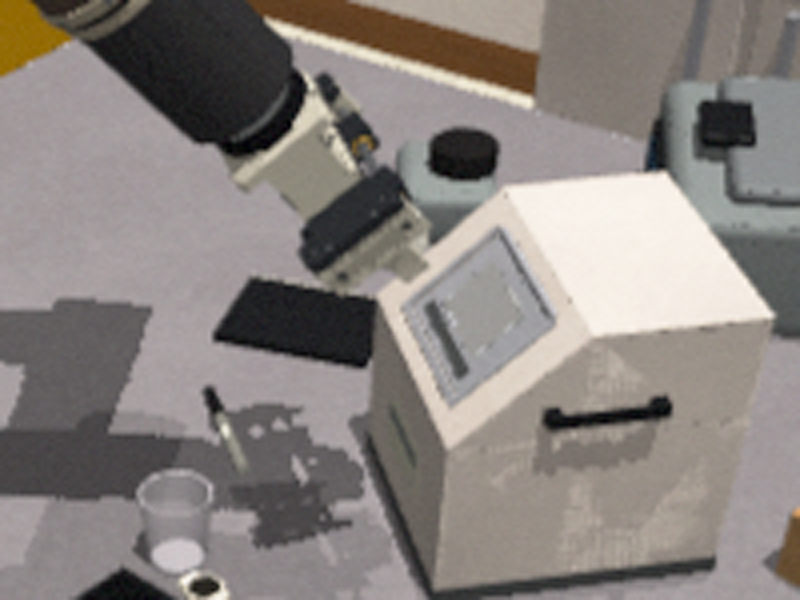

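The picture shows the gripper aimed square at the flap, whose centre is at about (480,310) in the crop. I push in.

>>> {"api": "move_arm", "payload": {"deltas": [{"dp":[-2,25,0],"rotation":[-0.7,0.5,0]},{"dp":[-2,25,0],"rotation":[-0.7,0.5,0]},{"dp":[0,0,0],"rotation":[0,0,0]}]}}

```text
t: 9.6
eef_pos: [0.5446, 0.2302, 0.2481]
ee_rot: [-1.578, -0.699, 0.835]
force: [-0.2, 0.4, -0.4]
width: 0.0439
```

Run:
```python
from h import *
d=Rbin(40).as_matrix()[:,1];M=np.array([.557,.251,.208])
plan(M+d*.055,Rbin(40),vmax=20)
```

```text
t 9.60 pos [0.5446 0.2302 0.2481] eul [-90.4 -40.   47.8] q [ 0.64 -0.09 -0.56 -0.3  -0.42 -1.15] F [-0.2  0.4 -0.4] w 0.0439 D 101 A 0 N 6
{"dp":[-1.3, 16.8, 0.9],"rotation":[0.0, 0.0, 0.0]},
{"dp":[-1.3, 16.8, 0.9],"rotation":[0.0, 0.0, 0.0]},
{"dp":[-1.3, 16.8, 0.9],"rotation":[0.0, 0.0, 0.0]},
{"dp":[-1.3, 16.8, 0.8],"rotation":[0.0, 0.0, 0.0]},
{"dp":[-1.3, 16.8, 0.8],"rotation":[0.0, 0.0, 0.0]},
```

>>> {"api": "move_arm", "payload": {"deltas": [{"dp":[-3,17,2],"rotation":[0,0,0]},{"dp":[-3,17,2],"rotation":[0,0,0]},{"dp":[-2,17,1],"rotation":[0,0,0]},{"dp":[0,10,0],"rotation":[0,0,0]}]}}

```text
t: 9.93
eef_pos: [0.5684, 0.2591, 0.2052]
ee_rot: [-1.587, -0.704, 0.846]
force: [-4.1, -1.4, 3.8]
width: 0.0439
```

Run:
```python
from h import *
d=Rbin(40).as_matrix()[:,1];M=np.array([.557,.251,.208])
plan(M+d*.055,Rbin(40),vmax=15)
f=arm.grab_frame('scene');save('scene9c',cv2.resize(f['pixels'][60:200,240:410],None,fx=4,fy=4,interpolation=cv2.INTER_CUBIC))
```

```text
t 9.93 pos [0.5684 0.2591 0.2052] eul [-90.9 -40.4  48.5] q [ 0.65  0.02 -0.55 -0.35 -0.32 -1.08] F [-4.1 -1.4  3.8] w 0.0439 D 45 A 1 N 4
{"dp":[-2.2, 11.0, 0.8],"rotation":[0.1, 0.2, 0.1]},
{"dp":[-2.2, 11.0, 0.8],"rotation":[0.1, 0.2, 0.1]},
{"dp":[-2.2, 11.0, 0.8],"rotation":[0.1, 0.2, 0.1]},
{"dp":[-2.2, 11.0, 0.8],"rotation":[0.1, 0.2, 0.1]},
```

View pics/scene9c.png

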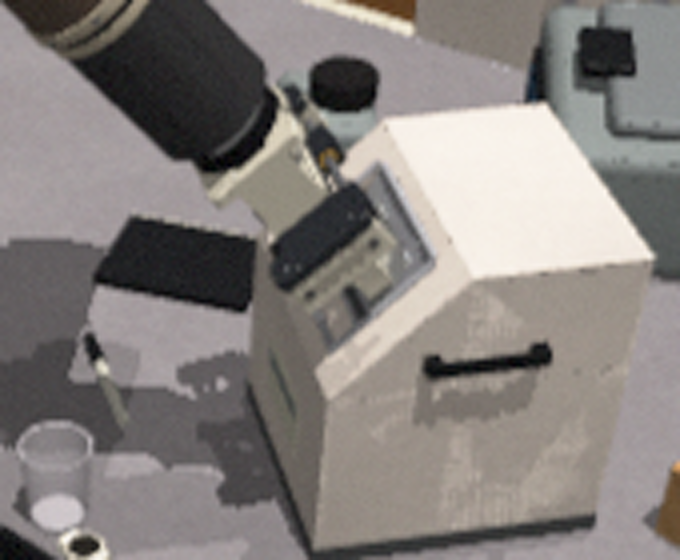

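>>> {"api": "move_arm", "payload": {"deltas": [{"dp":[-3,11,1],"rotation":[0,0,0]},{"dp":[-3,11,1],"rotation":[0,0,0]},{"dp":[-3,11,1],"rotation":[0,0,0]},{"dp":[-1,6,0],"rotation":[0,0,0]}]}}

```text
t: 10.32
eef_pos: [0.5811, 0.274, 0.1722]
ee_rot: [-1.59, -0.707, 0.849]
force: [-1.3, -1.9, 0.6]
width: 0.0439
```

Run:
```python
from h import *
d=Rbin(40).as_matrix()[:,1];M=np.array([.557,.251,.208])
plan(M+d*.055,Rbin(40),vmax=15)
f=arm.grab_frame('scene');save('scene10c',cv2.resize(f['pixels'][60:200,240:410],None,fx=4,fy=4,interpolation=cv2.INTER_CUBIC))
```

```text
t 10.32 pos [0.5811 0.274  0.1722] eul [-91.1 -40.5  48.7] q [ 0.65  0.1  -0.53 -0.44 -0.27 -0.99] F [-1.3 -1.9  0.6] w 0.0439 D 7 A 1 N 1
{"dp":[-2.5, 6.2, 2.4],"rotation":[0.4, 0.8, 0.5]},
```

View pics/scene10c.png

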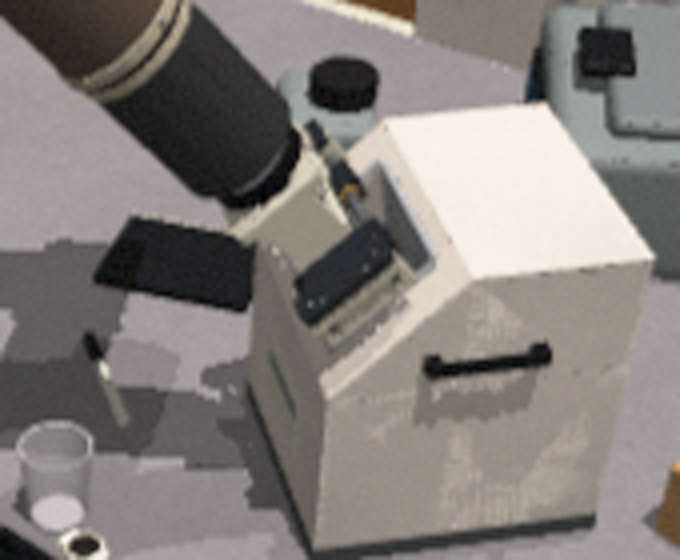

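>>> {"api": "move_arm", "payload": {"deltas": [{"dp":[-1,5,2],"rotation":[0.4,0.8,0.5]},{"dp":[0,3,0],"rotation":[0,0,0]},{"dp":[0,0,0],"rotation":[0,0,0]}]}}

```text
t: 10.62
eef_pos: [0.5828, 0.2784, 0.1644]
ee_rot: [-1.568, -0.695, 0.829]
force: [-1.5, -2.8, -1.6]
width: 0.044
```

Run:
```python
from h import *
d=Rbin(40).as_matrix()[:,1];M=np.array([.557,.251,.208])
plan(M+d*.055,Rbin(40),vmax=15)
print(Rbin(40).inv().apply(cur()[1]-M))
```

```text
t 10.62 pos [0.5828 0.2784 0.1644] eul [-89.9 -39.8  47.5] q [ 0.64  0.12 -0.51 -0.45 -0.28 -0.99] F [-1.5 -2.8 -1.6] w 0.0440 D 3 A 0 N 1
{"dp":[-0.8, -2.6, 0.6],"rotation":[-0.1, -0.1, -0.2]},
[ 0.00080315  0.05757525 -0.00058562]
```

Cap about 42 mm past the mouth point and centred. I release it by a part opening.

>>> {"api": "move_arm", "payload": {"deltas": [{"dp":[0,0,0],"rotation":[0,0,0]},{"dp":[0,0,0],"rotation":[0,0,0]},{"dp":[0,0,0],"rotation":[0,0,0]},{"dp":[0,0,0],"rotation":[0,0,0]},{"dp":[0,0,0],"rotation":[0,0,0]}], "jaw": 70}}

```text
t: 11.03
eef_pos: [0.5823, 0.2787, 0.1654]
ee_rot: [-1.568, -0.695, 0.829]
force: [-2.3, -0.5, -0.8]
width: 0.0632
```

>>> {"api": "move_arm", "payload": {"deltas": [{"dp":[0,0,0],"rotation":[0,0,0]},{"dp":[0,0,0],"rotation":[0,0,0]},{"dp":[0,0,0],"rotation":[0,0,0]}]}}

```text
t: 11.28
eef_pos: [0.5819, 0.2787, 0.1655]
ee_rot: [-1.567, -0.695, 0.829]
force: [-1.5, -1.6, -0.9]
width: 0.0637
```

Run:
```python
from h import *
d=Rbin(40).as_matrix()[:,1];M=np.array([.557,.251,.208])
plan(M-d*.08,Rbin(40),vmax=25)
f=arm.grab_frame('scene');save('scene11c',cv2.resize(f['pixels'][60:200,240:410],None,fx=4,fy=4,interpolation=cv2.INTER_CUBIC))
```

```text
t 11.28 pos [0.5819 0.2787 0.1655] eul [-89.8 -39.8  47.5] q [ 0.64  0.12 -0.51 -0.45 -0.28 -0.99] F [-1.5 -1.6 -0.9] w 0.0637 D 136 A 0 N 6
{"dp":[-0.3, -22.7, 0.0],"rotation":[-0.0, -0.0, -0.0]},
{"dp":[-0.2, -22.7, -0.0],"rotation":[-0.0, -0.0, -0.0]},
{"dp":[-0.2, -22.7, -0.0],"rotation":[-0.0, -0.0, -0.0]},
{"dp":[-0.2, -22.7, -0.0],"rotation":[-0.0, -0.0, -0.0]},
{"dp":[-0.2, -22.7, -0.0],"rotation":[-0.0, -0.0, -0.0]},
```

View pics/scene11c.png

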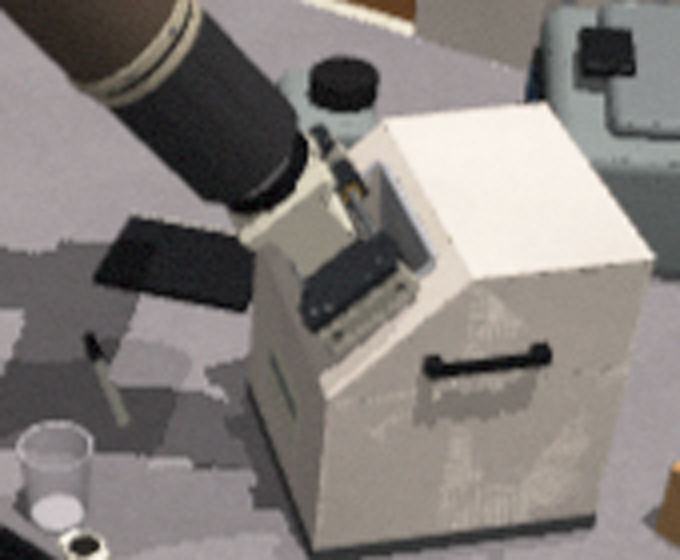

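The gripper is open to 64 mm inside the mouth, and no cap is visible outside. I withdraw along the same line.

>>> {"api": "move_arm", "payload": {"deltas": [{"dp":[0,-18,0],"rotation":[0,0,0]},{"dp":[0,-22,0],"rotation":[0,0,0]},{"dp":[0,-22,0],"rotation":[0,0,0]},{"dp":[0,-22,0],"rotation":[0,0,0]},{"dp":[0,-24,0],"rotation":[0,0,0]}]}}

```text
t: 11.75
eef_pos: [0.5355, 0.2266, 0.2466]
ee_rot: [-1.567, -0.689, 0.828]
force: [0.3, 0.8, -0.0]
width: 0.0631
```

>>> {"api": "move_arm", "payload": {"deltas": [{"dp":[0,-25,0],"rotation":[0,0,0]},{"dp":[0,-30,0],"rotation":[0,0,0]},{"dp":[0,-30,0],"rotation":[0,0,3]}]}}

```text
t: 12.0
eef_pos: [0.4977, 0.1846, 0.3152]
ee_rot: [-1.568, -0.639, 0.828]
force: [0.7, 1.0, -1.0]
width: 0.0633
```

Run:
```python
from h import *
plan([.48,.08,.38],Rdown(47.6),vmax=40)
f=arm.grab_frame('scene');save('scene12c',cv2.resize(f['pixels'][40:200,220:410],None,fx=3.5,fy=3.5,interpolation=cv2.INTER_CUBIC))
```

```text
t 12.00 pos [0.4977 0.1846 0.3152] eul [-89.9 -36.6  47.4] q [ 0.63 -0.24 -0.52 -0.2  -0.67 -1.25] F [ 0.7  1.  -1. ] w 0.0633 D 124 A 37 N 6
{"dp":[-5.5, -17.5, -9.6],"rotation":[-0.0, -0.0, 6.1]},
{"dp":[-7.3, -16.9, -9.6],"rotation":[-0.0, -0.0, 6.1]},
{"dp":[-9.1, -16.0, -9.6],"rotation":[-0.0, -0.0, 6.1]},
{"dp":[-10.7, -14.9, -9.6],"rotation":[-0.0, -0.0, 6.1]},
{"dp":[-12.2, -13.7, -9.6],"rotation":[-0.0, -0.0, 6.1]},
```

View pics/scene12c.png

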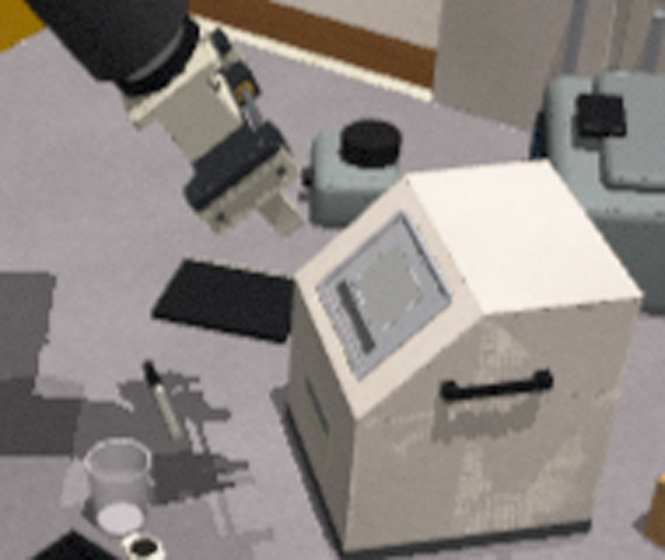

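The flap is shut, at (385,290) in the crop, and no cap lies about. Next I measure the neck and go back.

Run:
```python
from h import *
for n,box in(('top',(210,250,370,410)),('scene',(222,242,138,162))):
    f=np.load(n+'7.npz');g=f['pixels'].astype(int).max(-1)[box[0]:box[1],box[2]:box[3]]
    # dark opening of the neck
    P=cloud(f)[box[0]:box[1],box[2]:box[3]]
    m=(g<85).astype(np.uint8)
    k,l,st,c=cv2.connectedComponentsWithStats(m)
    for i in range(1,k):
        if 8<st[i,4]<200: print(n,c[i]+[box[2],box[0]],st[i],ray(f,c[i][0]+box[2],c[i][1]+box[0],.189))
    hi=(P[...,2]>.183)&(P[...,2]<.2); print(n,'rim pts',hi.sum(),P[hi].mean(0),P[hi].max(0),P[hi].min(0))
    sh=(P[...,2]>.125)&(P[...,2]<.14)
f=np.load('top7.npz');P=cloud(f);ok=f['z_map']>0
m=ok&(np.hypot(P[...,0]-.438,P[...,1]+.362)<.06)&(P[...,2]>.127)&(P[...,2]<.15);Q=P[m][:,:2].astype(np.float32)*1000;print('body',cv2.minAreaRect(Q))
plan([.48,.05,.38],Rdown(42),vmax=40)
```

```text
top [405.         219.19047619] [33  3  7 11 21] [ 0.45004522 -0.3900502   0.189     ]
top [392.76 225.64] [20 13  6  6 25] [ 0.43562292 -0.36135174  0.189     ]
top [373.04761905 244.47619048] [ 0 33  8  4 21] [ 0.3934363  -0.31427496  0.189     ]
top rim pts 142 [ 0.43660359 -0.36076615  0.19029502] [ 0.45318486 -0.34872544  0.19707432] [ 0.41888848 -0.37346877  0.18334433]
scene [149.4516129  230.93548387] [ 8  7  8  5 31] [ 0.43466727 -0.35966982  0.189     ]
scene rim pts 113 [ 0.43879173 -0.36370068  0.18922714] [ 0.45616858 -0.3495714   0.19348111] [ 0.41733928 -0.37596611  0.18332752]
body ((436.2109375, -361.3870849609375), (63.4060173034668, 64.43294525146484), 13.2877197265625)
t 12.05 pos [0.4993 0.1836 0.3234] eul [-90.3 -36.8  47.7] q [ 0.63 -0.25 -0.51 -0.19 -0.68 -1.26] F [ 2.1 -0.   8.6] w 0.0640 D 146 A 37 N 6
{"dp":[-9.3, -18.6, -12.7],"rotation":[-0.3, 0.9, 6.1]},
{"dp":[-11.0, -17.5, -12.9],"rotation":[-0.3, 0.9, 6.1]},
{"dp":[-12.6, -16.2, -13.2],"rotation":[-0.3, 0.9, 6.1]},
{"dp":[-14.1, -14.7, -13.5],"rotation":[-0.3, 0.9, 6.1]},
{"dp":[-15.3, -13.1, -13.8],"rotation":[-0.3, 0.9, 6.1]},
```

>>> {"api": "move_arm", "payload": {"deltas": [{"dp":[-9,-19,-13],"rotation":[0,1,6]},{"dp":[-11,-18,-13],"rotation":[0,1,6]},{"dp":[-13,-16,-13],"rotation":[0,1,6]},{"dp":[-14,-15,-14],"rotation":[0,1,6]},{"dp":[-15,-13,-14],"rotation":[0,1,6]}]}}

```text
t: 12.47
eef_pos: [0.482, 0.066, 0.3828]
ee_rot: [-1.548, -0.122, 0.743]
force: [0.6, 1.2, 0.4]
width: 0.0634
```

Run:
```python
from h import *
plan([.48,-.16,.36],Rdown(25),vmax=40)
```

```text
t 12.47 pos [0.482  0.066  0.3828] eul [-88.7  -7.   42.6] q [ 0.5  -0.08 -0.15 -0.05 -1.39 -1.32] F [0.6 1.2 0.4] w 0.0634 D 227 A 19 N 6
{"dp":[-26.0, 0.0, -27.5],"rotation":[-0.4, 2.9, 1.1]},
{"dp":[-24.5, 0.7, -28.8],"rotation":[-0.4, 2.9, 1.1]},
{"dp":[-23.0, 1.4, -30.0],"rotation":[-0.4, 2.9, 1.1]},
{"dp":[-21.4, 2.0, -31.2],"rotation":[-0.4, 2.9, 1.1]},
{"dp":[-19.7, 2.6, -32.2],"rotation":[-0.4, 2.9, 1.1]},
```

>>> {"api": "move_arm", "payload": {"deltas": [{"dp":[-26,0,-28],"rotation":[0,3,1.2]},{"dp":[-25,1,-29],"rotation":[0,3,1.2]},{"dp":[-23,1,-30],"rotation":[0,3,1.2]},{"dp":[-21,2,-31],"rotation":[0,3,1.2]},{"dp":[-20,3,-32],"rotation":[-0.5,3,1.2]}]}}

```text
t: 12.88
eef_pos: [0.4878, -0.1255, 0.3686]
ee_rot: [-1.547, -0.013, 0.482]
force: [0.3, 0.8, 0.5]
width: 0.0637
```

Run:
```python
from h import *
plan([.437,-.362,.27],Rdown(13.3),vmax=40)
f=arm.grab_frame('scene');save('scene13',f['pixels'])
```

```text
t 12.88 pos [ 0.4878 -0.1255  0.3686] eul [-88.6  -0.7  27.6] q [ 0.12  0.01 -0.09 -0.03 -1.46 -1.2 ] F [0.3 0.8 0.5] w 0.0637 D 261 A 14 N 7
{"dp":[-22.3, 13.2, -26.9],"rotation":[-0.2, 2.0, 0.1]},
{"dp":[-21.3, 13.3, -27.6],"rotation":[-0.2, 2.0, 0.1]},
{"dp":[-20.3, 13.4, -28.3],"rotation":[-0.2, 2.0, 0.1]},
{"dp":[-19.2, 13.6, -29.0],"rotation":[-0.2, 2.0, 0.1]},
{"dp":[-18.2, 13.7, -29.6],"rotation":[-0.2, 2.0, 0.1]},
```

View pics/scene13.png

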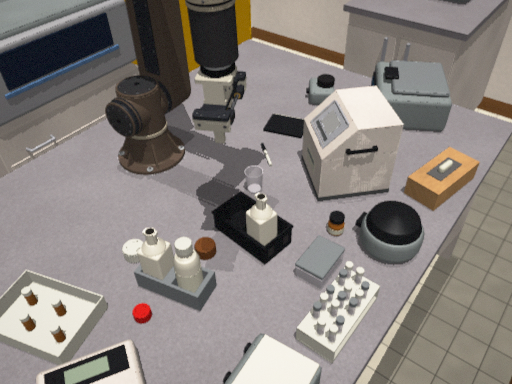

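The flap at (333,125) is shut. The gripper is empty, at (213,120), and the rest is undisturbed.

>>> {"api": "move_arm", "payload": {"deltas": [{"dp":[-22,10,-27],"rotation":[-0.3,2,0]},{"dp":[-21,10,-28],"rotation":[-0.3,2,0]},{"dp":[-20,11,-28],"rotation":[-0.3,2,0]},{"dp":[-19,11,-29],"rotation":[-0.3,2,0]},{"dp":[-18,11,-30],"rotation":[0,2,0]}]}}

```text
t: 13.35
eef_pos: [0.4567, -0.3052, 0.3139]
ee_rot: [-1.576, -0.018, 0.298]
force: [0.9, 0.3, 1.0]
width: 0.0637
```

Run:
```python
from h import *
plan([.437,-.362,.25],Rdown(13.3),vmax=40)
```

```text
t 13.35 pos [ 0.4567 -0.3052  0.3139] eul [-90.3  -1.   17.1] q [-0.24  0.1  -0.13 -0.   -1.32 -1.04] F [0.9 0.3 1. ] w 0.0637 D 88 A 4 N 3
{"dp":[-12.2, 21.1, -16.1],"rotation":[0.1, 1.3, 0.4]},
{"dp":[-11.7, 21.2, -16.4],"rotation":[0.1, 1.3, 0.4]},
{"dp":[-11.2, 21.2, -16.6],"rotation":[0.1, 1.3, 0.4]},
```

>>> {"api": "move_arm", "payload": {"deltas": [{"dp":[-14,10,-18],"rotation":[0,1.3,0.4]},{"dp":[-12,15,-17],"rotation":[0,1.3,0.4]},{"dp":[-8,15,-12],"rotation":[0,1.3,0.4]},{"dp":[0,0,0],"rotation":[0,0,0]}]}}

```text
t: 13.68
eef_pos: [0.4367, -0.3691, 0.2709]
ee_rot: [-1.579, -0.0, 0.219]
force: [0.3, 0.8, -2.2]
width: 0.0635
```

Run:
```python
from h import *
plan([.437,-.362,.215],Rdown(13.3),vmax=40)
f=arm.grab_frame('scene');save('scene14c',cv2.resize(f['pixels'][130:300,60:260],None,fx=3,fy=3,interpolation=cv2.INTER_CUBIC))
```

```text
t 13.68 pos [ 0.4367 -0.3691  0.2709] eul [-90.5  -0.   12.5] q [-0.35  0.16 -0.16  0.01 -1.25 -1.  ] F [ 0.3  0.8 -2.2] w 0.0635 D 56 A 1 N 2
{"dp":[0.9, 27.9, 3.6],"rotation":[0.2, -0.4, 0.0]},
{"dp":[0.9, 27.9, 3.5],"rotation":[0.2, -0.4, 0.0]},
```

View pics/scene14c.png

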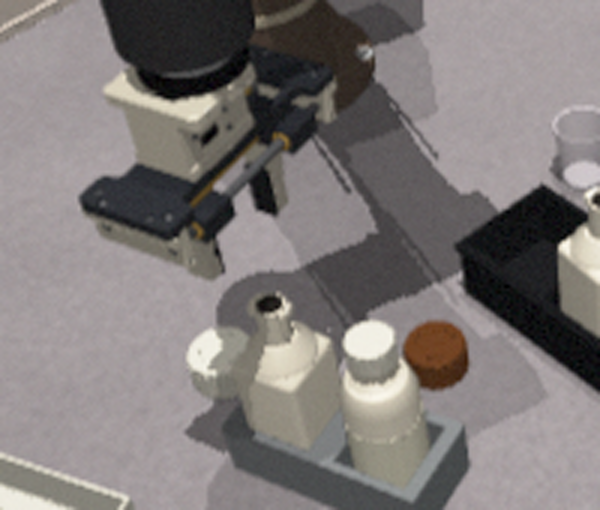

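>>> {"api": "move_arm", "payload": {"deltas": [{"dp":[1,18,4],"rotation":[0.3,-0.5,0]},{"dp":[0,25,2],"rotation":[0,0,0]},{"dp":[0,20,0],"rotation":[0,0,0]},{"dp":[0,0,0],"rotation":[0,0,0]}]}}

```text
t: 14.07
eef_pos: [0.4424, -0.3635, 0.2132]
ee_rot: [-1.583, -0.011, 0.233]
force: [-0.4, 0.3, -0.9]
width: 0.0637
```

Run:
```python
from h import *
plan([.437,-.362,.161],Rdown(13.3),vmax=20)
f=arm.grab_frame('scene');save('scene15c',cv2.resize(f['pixels'][130:300,60:260],None,fx=3,fy=3,interpolation=cv2.INTER_CUBIC))
```

```text
t 14.07 pos [ 0.4424 -0.3635  0.2132] eul [-90.7  -0.7  13.3] q [-0.34  0.19 -0.25  0.   -1.11 -1.  ] F [-0.4  0.3 -0.9] w 0.0637 D 53 A 1 N 3
{"dp":[-1.8, 17.4, 1.1],"rotation":[0.2, 0.0, 0.2]},
{"dp":[-1.8, 17.4, 1.1],"rotation":[0.2, 0.0, 0.2]},
{"dp":[-1.7, 17.4, 1.0],"rotation":[0.2, 0.0, 0.2]},
```

View pics/scene15c.png

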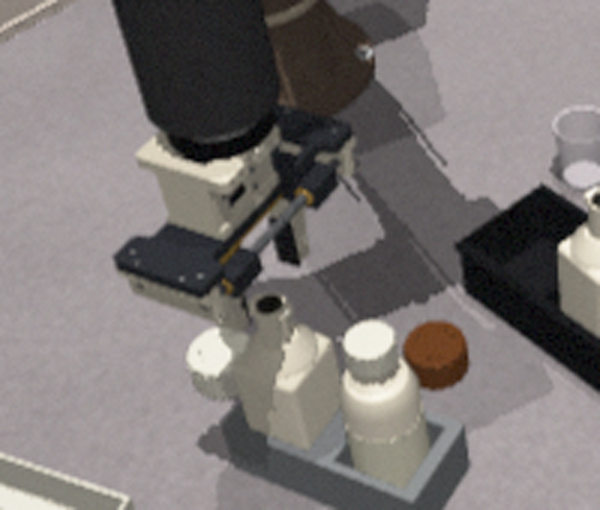

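The neck, at (270,305), stands centred between the open fingers. I descend onto it.

>>> {"api": "move_arm", "payload": {"deltas": [{"dp":[-5,12,1],"rotation":[0.5,0,0.5]},{"dp":[-3,20,1],"rotation":[0.2,0,0.2]},{"dp":[-1,16,1],"rotation":[0,0,0]},{"dp":[0,0,0],"rotation":[0,0,0]}]}}

```text
t: 14.45
eef_pos: [0.4394, -0.3644, 0.1739]
ee_rot: [-1.581, -0.009, 0.238]
force: [0.2, 0.1, -0.5]
width: 0.0635
```

Run:
```python
from h import *
plan([.437,-.362,.161],Rdown(13.3),vmax=20)
```

```text
t 14.45 pos [ 0.4394 -0.3644  0.1739] eul [-90.6  -0.5  13.7] q [-0.35  0.22 -0.31  0.   -1.03 -0.99] F [ 0.2  0.1 -0.5] w 0.0635 D 13 A 1 N 1
{"dp":[-1.9, 12.8, 3.0],"rotation":[0.6, 0.4, 0.5]},
```

>>> {"api": "move_arm", "payload": {"deltas": [{"dp":[-3,9,3],"rotation":[0.6,0.3,0.5]},{"dp":[-2,5,1],"rotation":[0,0,0]},{"dp":[0,0,0],"rotation":[0,0,0]}]}}

```text
t: 14.7
eef_pos: [0.4356, -0.3622, 0.1627]
ee_rot: [-1.573, -0.003, 0.234]
force: [-0.3, -0.4, 0.5]
width: 0.0635
```

Run:
```python
from h import *
plan([.437,-.362,.161],Rdown(13.3),vmax=20)
```

```text
t 14.70 pos [ 0.4356 -0.3622  0.1627] eul [-90.1  -0.2  13.4] q [-0.35  0.23 -0.32 -0.   -1.01 -0.99] F [-0.3 -0.4  0.5] w 0.0635 D 2 A 0 N 1
{"dp":[1.4, 1.7, -0.2],"rotation":[0.1, 0.1, 0.2]},
```

Good position. I close on the neck.

>>> {"api": "move_arm", "payload": {"deltas": [{"dp":[1,1,0],"rotation":[0,0,0]},{"dp":[0,0,0],"rotation":[0,0,0]},{"dp":[0,0,0],"rotation":[0,0,0]},{"dp":[0,0,0],"rotation":[0,0,0]},{"dp":[0,0,0],"rotation":[0,0,0]}], "jaw": 255, "squeeze": 25}}

```text
t: 15.12
eef_pos: [0.4381, -0.3627, 0.1645]
ee_rot: [-1.576, -0.006, 0.235]
force: [0.7, 0.2, -1.3]
width: 0.0358
```

>>> {"api": "move_arm", "payload": {"deltas": [{"dp":[0,0,0],"rotation":[0,0,0]},{"dp":[0,0,0],"rotation":[0,0,0]},{"dp":[0,0,0],"rotation":[0,0,0]},{"dp":[0,0,0],"rotation":[0,0,0]}]}}

```text
t: 15.45
eef_pos: [0.438, -0.3626, 0.1646]
ee_rot: [-1.575, -0.006, 0.235]
force: [-0.5, 0.4, 0.6]
width: 0.0252
```

>>> {"api": "move_arm", "payload": {"deltas": [{"dp":[0,-4,0],"rotation":[0,0,0]},{"dp":[0,-6,0],"rotation":[0,0,0]},{"dp":[0,-8,0],"rotation":[0,0,0]},{"dp":[0,-10,0],"rotation":[0,0,0]}]}}

```text
t: 15.78
eef_pos: [0.4364, -0.3618, 0.1922]
ee_rot: [-1.572, -0.003, 0.234]
force: [0.5, -0.5, -0.6]
width: 0.0254
```

Run:
```python
from h import *
plan([.438,-.3626,.27],Rdown(13.3),vmax=20)
f=arm.grab_frame('scene');save('scene16c',cv2.resize(f['pixels'][130:300,60:260],None,fx=3,fy=3,interpolation=cv2.INTER_CUBIC))
```

```text
t 15.78 pos [ 0.4364 -0.3618  0.1922] eul [-90.1  -0.1  13.4] q [-0.35  0.21 -0.28 -0.   -1.08 -0.99] F [ 0.5 -0.5 -0.6] w 0.0254 D 78 A 0 N 4
{"dp":[0.4, -19.4, -0.3],"rotation":[0.0, 0.0, 0.0]},
{"dp":[0.4, -19.4, -0.3],"rotation":[0.0, 0.0, 0.0]},
{"dp":[0.4, -19.4, -0.3],"rotation":[0.0, 0.0, 0.0]},
{"dp":[0.4, -19.4, -0.3],"rotation":[0.0, 0.0, 0.0]},
```

View pics/scene16c.png

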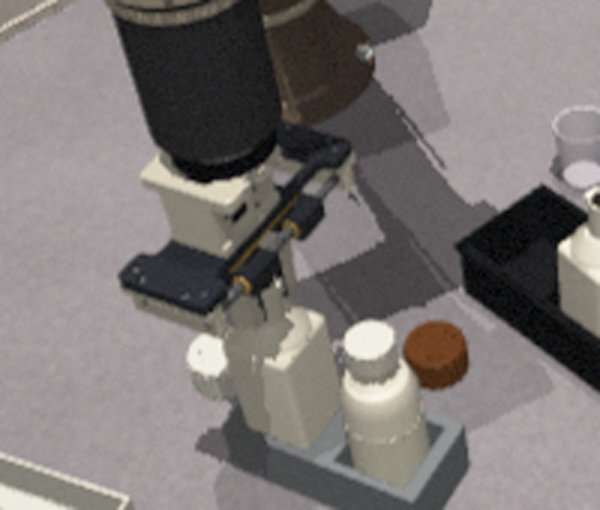

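The bottle rises with the gripper, body at (290,370). I continue straight up.

>>> {"api": "move_arm", "payload": {"deltas": [{"dp":[0,-15,0],"rotation":[0,0,0]},{"dp":[0,-18,0],"rotation":[0,0,0]},{"dp":[0,-20,0],"rotation":[0,0,0]},{"dp":[0,-20,0],"rotation":[0,0,0]},{"dp":[0,-20,0],"rotation":[0,0,0]}]}}

```text
t: 16.25
eef_pos: [0.4355, -0.3614, 0.2915]
ee_rot: [-1.572, -0.003, 0.234]
force: [0.0, 0.6, -1.3]
width: 0.0254
```

Run:
```python
from h import *
plan([.438,-.3626,.37],Rdown(13.3),vmax=22)
f=arm.grab_frame('scene');save('scene17c',cv2.resize(f['pixels'][110:300,60:260],None,fx=3,fy=3,interpolation=cv2.INTER_CUBIC))
```

```text
t 16.25 pos [ 0.4355 -0.3614  0.2915] eul [-90.1  -0.2  13.4] q [-0.35  0.14 -0.13 -0.   -1.29 -0.99] F [ 0.   0.6 -1.3] w 0.0254 D 79 A 0 N 4
{"dp":[0.6, -19.6, -0.5],"rotation":[0.0, 0.0, 0.0]},
{"dp":[0.6, -19.6, -0.5],"rotation":[0.0, 0.0, 0.0]},
{"dp":[0.6, -19.6, -0.5],"rotation":[0.0, 0.0, 0.0]},
{"dp":[0.6, -19.6, -0.4],"rotation":[0.0, 0.0, 0.0]},
```

View pics/scene17c.png

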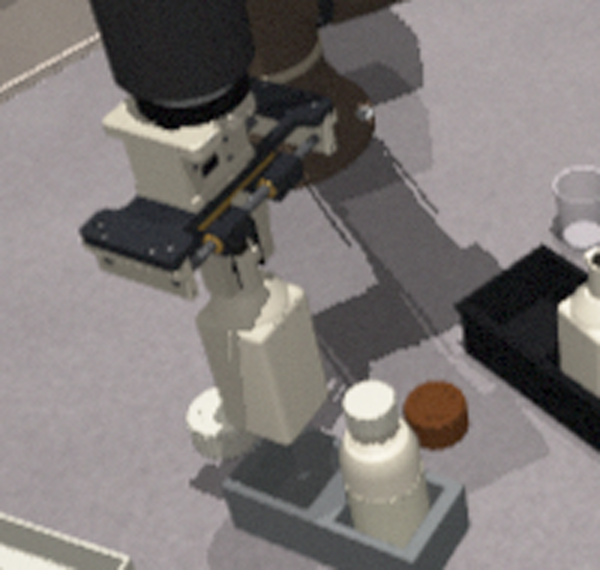

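The bottle is clear of the caddy, hanging upright at (265,360). I go higher, then across.

>>> {"api": "move_arm", "payload": {"deltas": [{"dp":[0,-20,0],"rotation":[0,0,0]},{"dp":[0,-20,0],"rotation":[0,0,0]},{"dp":[0,-20,0],"rotation":[0,0,0]},{"dp":[0,-15,0],"rotation":[0,0,0]}]}}

```text
t: 16.63
eef_pos: [0.4352, -0.3618, 0.3762]
ee_rot: [-1.578, -0.009, 0.235]
force: [0.2, 0.5, -1.0]
width: 0.0256
```

Run:
```python
from h import *
plan([.478,-.0855,.37],Rdown(-6.3),vmax=22)
```

```text
t 16.63 pos [ 0.4352 -0.3618  0.3762] eul [-90.4  -0.5  13.5] q [-0.35  0.11  0.02  0.   -1.47 -0.99] F [ 0.2  0.5 -1. ] w 0.0256 D 280 A 20 N 13
{"dp":[8.1, 0.4, 19.9],"rotation":[0.0, 1.5, 0.0]},
{"dp":[7.6, 0.4, 20.1],"rotation":[0.0, 1.5, 0.0]},
{"dp":[7.1, 0.4, 20.3],"rotation":[0.0, 1.5, 0.0]},
{"dp":[6.5, 0.4, 20.5],"rotation":[0.0, 1.5, 0.0]},
{"dp":[6.0, 0.4, 20.7],"rotation":[0.0, 1.5, 0.0]},
```

>>> {"api": "move_arm", "payload": {"deltas": [{"dp":[5,0,12],"rotation":[0,1.5,0]},{"dp":[8,0,20],"rotation":[0,1.5,0]},{"dp":[7,0,20],"rotation":[0,1.5,0]},{"dp":[6,0,20],"rotation":[0,1.5,0]},{"dp":[6,0,21],"rotation":[0,1.5,0]}]}}

```text
t: 17.05
eef_pos: [0.4513, -0.2656, 0.3834]
ee_rot: [-1.583, -0.02, 0.094]
force: [-0.2, 0.1, -1.0]
width: 0.0253
```

Run:
```python
from h import *
plan([.478,-.0855,.37],Rdown(-6.3),vmax=22)
```

```text
t 17.05 pos [ 0.4513 -0.2656  0.3834] eul [-90.7  -1.1   5.4] q [-0.15  0.03 -0.06  0.01 -1.46 -1.33] F [-0.2  0.1 -1. ] w 0.0253 D 183 A 12 N 9
{"dp":[4.8, 1.3, 19.7],"rotation":[0.1, 1.3, 0.1]},
{"dp":[4.4, 1.4, 19.8],"rotation":[0.1, 1.3, 0.1]},
{"dp":[3.9, 1.4, 19.9],"rotation":[0.1, 1.3, 0.1]},
{"dp":[3.5, 1.4, 19.9],"rotation":[0.1, 1.3, 0.1]},
{"dp":[3.0, 1.4, 20.0],"rotation":[0.1, 1.3, 0.1]},
```

>>> {"api": "move_arm", "payload": {"deltas": [{"dp":[5,1,20],"rotation":[0.2,1.3,0.2]},{"dp":[4,1,20],"rotation":[0.2,1.3,0.2]},{"dp":[4,1,20],"rotation":[0.2,1.3,0.2]},{"dp":[4,1,20],"rotation":[0.2,1.3,0.2]},{"dp":[3,1,20],"rotation":[0,1.3,0.2]}]}}

```text
t: 17.47
eef_pos: [0.4663, -0.1598, 0.382]
ee_rot: [-1.567, -0.009, -0.027]
force: [0.5, 0.3, -1.1]
width: 0.0257
```

Run:
```python
from h import *
plan([.478,-.0855,.37],Rdown(-6.3),vmax=22)
```

```text
t 17.47 pos [ 0.4663 -0.1598  0.382 ] eul [-89.8  -0.5  -1.5] q [ 0.07 -0.02 -0.1  -0.   -1.48 -1.66] F [ 0.5  0.3 -1.1] w 0.0257 D 76 A 5 N 4
{"dp":[2.4, 3.1, 18.6],"rotation":[-0.1, 1.2, 0.1]},
{"dp":[2.0, 3.1, 18.7],"rotation":[-0.1, 1.2, 0.1]},
{"dp":[1.6, 3.1, 18.7],"rotation":[-0.1, 1.2, 0.1]},
{"dp":[1.3, 3.0, 18.8],"rotation":[-0.1, 1.2, 0.1]},
```

>>> {"api": "move_arm", "payload": {"deltas": [{"dp":[2,3,19],"rotation":[0,1.2,0]},{"dp":[2,3,19],"rotation":[0,1.2,0]},{"dp":[1,3,15],"rotation":[0,1.2,0]},{"dp":[1,3,8],"rotation":[0,1,0]},{"dp":[0,0,0],"rotation":[0,0,0]}]}}

```text
t: 17.88
eef_pos: [0.4759, -0.093, 0.3732]
ee_rot: [-1.564, -0.015, -0.109]
force: [0.5, -0.2, -0.9]
width: 0.0256
```

Run:
```python
from h import *
plan([.478,-.0855,.28],Rdown(-6.3),vmax=22)
for n in('scene','top'):
    f=arm.grab_frame(n);np.savez(n+'18.npz',**f);save(n+'18',f['pixels'])
f=np.load('scene18.npz')
save('scene18c',cv2.resize(f['pixels'][80:280,150:330],None,fx=3,fy=3,interpolation=cv2.INTER_CUBIC))
```

```text
t 17.88 pos [ 0.4759 -0.093   0.3732] eul [-89.6  -0.8  -6.3] q [ 0.21 -0.04 -0.14 -0.   -1.45 -1.89] F [ 0.5 -0.2 -0.9] w 0.0256 D 93 A 1 N 5
{"dp":[-0.0, 18.6, 1.4],"rotation":[-0.1, 0.0, 0.2]},
{"dp":[0.0, 18.6, 1.4],"rotation":[-0.1, 0.0, 0.2]},
{"dp":[0.1, 18.6, 1.5],"rotation":[-0.1, 0.0, 0.2]},
{"dp":[0.1, 18.6, 1.5],"rotation":[-0.1, 0.0, 0.2]},
{"dp":[0.2, 18.6, 1.5],"rotation":[-0.1, 0.0, 0.2]},
```

View pics/scene18c.png

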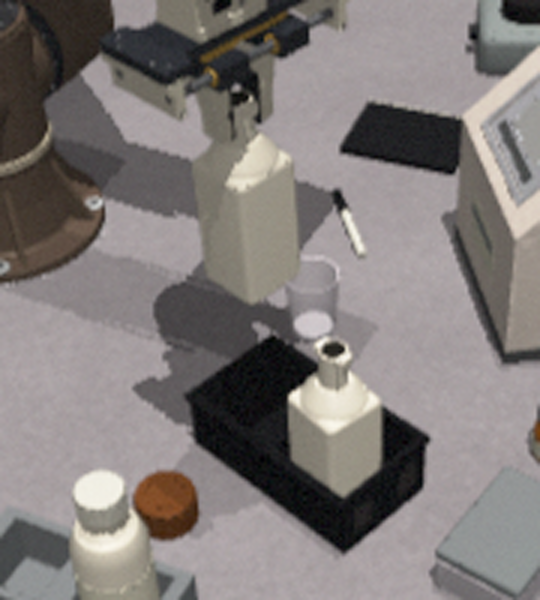

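View pics/top18.png

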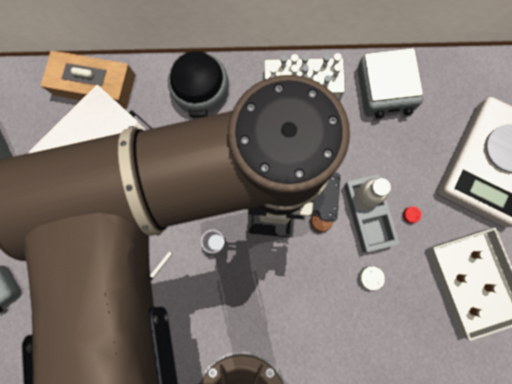

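The bottle hangs upright over the free cell, bottom at (250,295) in the scene crop. The beaker is clear. I lower it.

>>> {"api": "move_arm", "payload": {"deltas": [{"dp":[0,12,4],"rotation":[0,0,0.4]},{"dp":[0,18,3],"rotation":[0,0,0.4]},{"dp":[0,18,2],"rotation":[0,0,0]},{"dp":[0,18,0],"rotation":[0,0,0]},{"dp":[0,15,0],"rotation":[0,0,0]}]}}

```text
t: 18.4
eef_pos: [0.4789, -0.0868, 0.2922]
ee_rot: [-1.563, -0.008, -0.109]
force: [0.6, -0.4, -0.2]
width: 0.0255
```

Run:
```python
from h import *
plan([.478,-.0855,.24],Rdown(-6.3),vmax=22)
f=arm.grab_frame('scene');np.savez('scene19.npz',**f)
save('scene19c',cv2.resize(f['pixels'][80:280,150:330],None,fx=3,fy=3,interpolation=cv2.INTER_CUBIC))
P=cloud(f);ok=f['z_map']>0;g=f['pixels'].astype(int)
m=ok&(np.hypot(P[...,0]-.478,P[...,1]+.0855)<.06)&(P[...,2]>.135)&(P[...,2]<.24)
for lo,hi in((.14,.16),(.16,.18),(.18,.2),(.2,.22)):
    q=P[m&(P[...,2]>lo)&(P[...,2]<hi)]
    if len(q): print(lo,q.mean(0),q.min(0),q.max(0))
```

```text
t 18.40 pos [ 0.4789 -0.0868  0.2922] eul [-89.6  -0.5  -6.3] q [ 0.22 -0.   -0.28 -0.   -1.28 -1.9 ] F [ 0.6 -0.4 -0.2] w 0.0255 D 52 A 1 N 3
{"dp":[-0.5, 17.4, 0.3],"rotation":[-0.1, 0.0, 0.2]},
{"dp":[-0.4, 17.4, 0.3],"rotation":[-0.1, 0.0, 0.2]},
{"dp":[-0.4, 17.4, 0.3],"rotation":[-0.1, 0.0, 0.2]},
0.14 [ 0.49372829 -0.10351114  0.15013155] [ 0.44440032 -0.1224642   0.14019723] [ 0.51276583 -0.06088117  0.15980971]
0.16 [ 0.49517858 -0.10268039  0.17018325] [ 0.45092029 -0.12249283  0.16000436] [ 0.51468424 -0.06032519  0.17999299]
0.18 [ 0.49379966 -0.10512015  0.18984109] [ 0.44609154 -0.12274367  0.18003631] [ 0.51327604 -0.06259056  0.19986152]
0.2 [ 0.49456872 -0.10424627  0.20962746] [ 0.44575956 -0.12340482  0.20006057] [ 0.51481454 -0.06235703  0.21962108]
```

View pics/scene19c.png

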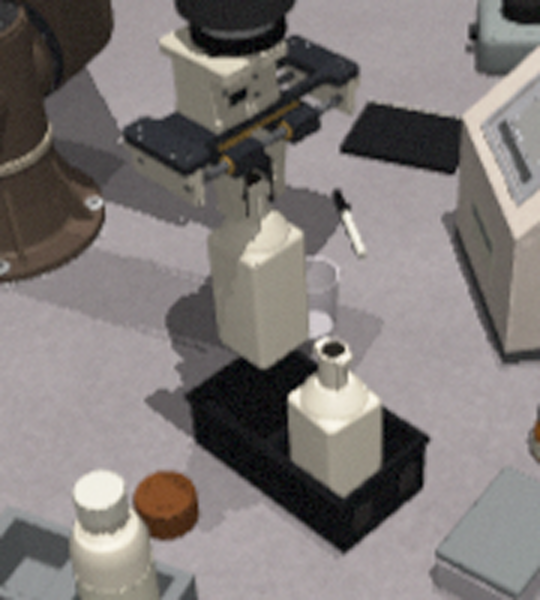

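The bottle is vertical to within 1 or 2 mm over 60 mm, and over the cell. I lower it further.

>>> {"api": "move_arm", "payload": {"deltas": [{"dp":[-1,15,1],"rotation":[0,0,0.3]},{"dp":[-1,18,1],"rotation":[0,0,0.2]},{"dp":[-1,18,0],"rotation":[0,0,0]},{"dp":[0,15,0],"rotation":[0,0,0]},{"dp":[0,5,0],"rotation":[0,0,0]}]}}

```text
t: 18.87
eef_pos: [0.4738, -0.0864, 0.215]
ee_rot: [-1.564, 0.007, -0.113]
force: [-0.7, -0.1, -0.8]
width: 0.0253
```

Run:
```python
from h import *
plan([.478,-.0855,.175],Rdown(-6.3),vmax=15)
f=arm.grab_frame('scene')
save('scene20c',cv2.resize(f['pixels'][100:280,150:330],None,fx=3,fy=3,interpolation=cv2.INTER_CUBIC))
```

```text
t 18.87 pos [ 0.4738 -0.0864  0.215 ] eul [-89.6   0.4  -6.5] q [ 0.22  0.05 -0.41 -0.01 -1.12 -1.9 ] F [-0.7 -0.1 -0.8] w 0.0253 D 40 A 1 N 3
{"dp":[1.4, 13.3, 0.4],"rotation":[-0.1, -0.1, -0.1]},
{"dp":[1.4, 13.3, 0.4],"rotation":[-0.1, -0.1, -0.1]},
{"dp":[1.4, 13.3, 0.4],"rotation":[-0.1, -0.1, -0.1]},
```

View pics/scene20c.png

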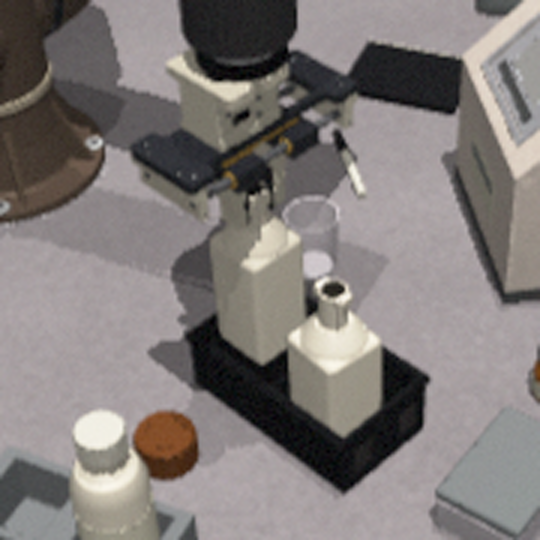

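The bottle is entering the free cell cleanly, bottom corner at (262,360) inside the crate walls.

>>> {"api": "move_arm", "payload": {"deltas": [{"dp":[2,12,0],"rotation":[0,0,-0.2]},{"dp":[1,13,0],"rotation":[0,0,0]},{"dp":[1,12,0],"rotation":[0,0,0]},{"dp":[0,5,0],"rotation":[0,0,0]},{"dp":[0,0,0],"rotation":[0,0,0]}]}}

```text
t: 19.33
eef_pos: [0.4804, -0.0881, 0.1757]
ee_rot: [-1.565, -0.001, -0.113]
force: [-0.5, 0.1, -1.5]
width: 0.0251
```

Run:
```python
from h import *
plan([.478,-.0855,.165],Rdown(-6.3),vmax=15)
```

```text
t 19.33 pos [ 0.4804 -0.0881  0.1757] eul [-89.6  -0.1  -6.5] q [ 0.22  0.09 -0.46 -0.01 -1.02 -1.9 ] F [-0.5  0.1 -1.5] w 0.0251 D 11 A 0 N 1
{"dp":[-2.7, 10.7, 2.3],"rotation":[-0.4, -0.2, 0.1]},
```

>>> {"api": "move_arm", "payload": {"deltas": [{"dp":[-1,5,1],"rotation":[0,0,0]},{"dp":[-1,4,1],"rotation":[0,0,0]},{"dp":[0,1.5,0],"rotation":[0,0,0]},{"dp":[0,0,0],"rotation":[0,0,0]}]}}

```text
t: 19.67
eef_pos: [0.4801, -0.0859, 0.1672]
ee_rot: [-1.564, -0.005, -0.113]
force: [-0.5, -0.9, -0.2]
width: 0.0255
```

>>> {"api": "move_arm", "payload": {"deltas": [{"dp":[0,2,0],"rotation":[0,0,0]},{"dp":[0,1,0],"rotation":[0,0,0]},{"dp":[0,0,0],"rotation":[0,0,0]}]}}

```text
t: 19.92
eef_pos: [0.4805, -0.0857, 0.1648]
ee_rot: [-1.564, -0.006, -0.113]
force: [-0.4, 0.1, -0.9]
width: 0.0258
```

>>> {"api": "move_arm", "payload": {"deltas": [{"dp":[0,1.5,0],"rotation":[0,0,0]},{"dp":[0,1,0],"rotation":[0,0,0]},{"dp":[0,0,0],"rotation":[0,0,0]}]}}

```text
t: 20.17
eef_pos: [0.4827, -0.0856, 0.1648]
ee_rot: [-1.564, -0.011, -0.112]
force: [-0.1, 0.1, -1.1]
width: 0.0254
```

>>> {"api": "move_arm", "payload": {"deltas": [{"dp":[-2,2,0],"rotation":[0,0,0.5]},{"dp":[-1,1.5,0],"rotation":[0,0,0]},{"dp":[0,0,0],"rotation":[0,0,0]}]}}

```text
t: 20.42
eef_pos: [0.4833, -0.0851, 0.1646]
ee_rot: [-1.563, -0.01, -0.11]
force: [-0.8, -0.2, -1.4]
width: 0.0255
```

Run:
```python
from h import *
s,p,r=cur();print(p,s['force'],s['joint_efforts'].round(1),np.degrees(s['ee_rot']))
f=arm.grab_frame('scene')
save('scene21c',cv2.resize(f['pixels'][100:280,150:330],None,fx=3,fy=3,interpolation=cv2.INTER_CUBIC))
```

```text
[ 0.48330462 -0.08509238  0.16461716] [-0.76546645 -0.20361945 -1.39751821] [  0.1 -35.   26.8   6.5   0.   -0. ] [-89.56144166  -0.56275481  -6.28324968]
```

View pics/scene21c.png

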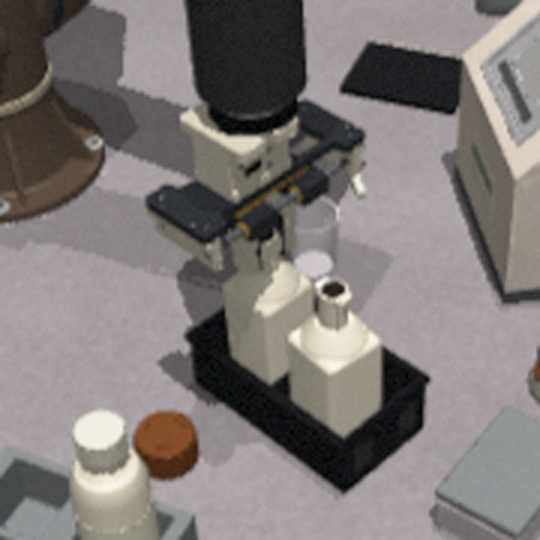

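>>> {"api": "move_arm", "payload": {"deltas": [{"dp":[-2,3,0],"rotation":[0,0,0.3]},{"dp":[-1,3,0],"rotation":[0,0,0]}]}}

```text
t: 20.63
eef_pos: [0.486, -0.0843, 0.1639]
ee_rot: [-1.562, -0.016, -0.107]
force: [-4.3, 4.3, 24.2]
width: 0.0253
```

Floor contact at TCP z 0.164, as predicted (0.1641). I ease off, then release.

>>> {"api": "move_arm", "payload": {"deltas": [{"dp":[-2,-0.5,0],"rotation":[0,0,0.5]},{"dp":[0,0,0],"rotation":[0,0,0.3]}]}}

```text
t: 20.8
eef_pos: [0.4846, -0.0837, 0.1655]
ee_rot: [-1.561, -0.004, -0.106]
force: [-0.3, 1.1, -1.8]
width: 0.0258
```

>>> {"api": "move_arm", "payload": {"deltas": [{"dp":[0,2,0],"rotation":[0,0,0]}]}}

```text
t: 20.88
eef_pos: [0.485, -0.0837, 0.1638]
ee_rot: [-1.561, -0.004, -0.106]
force: [-4.9, 4.9, 28.8]
width: 0.0255
```

>>> {"api": "move_arm", "payload": {"deltas": [{"dp":[0,0,0],"rotation":[0,0,0]},{"dp":[0,0,0],"rotation":[0,0,0]},{"dp":[0,0,0],"rotation":[0,0,0]},{"dp":[0,0,0],"rotation":[0,0,0]},{"dp":[0,0,0],"rotation":[0,0,0]}], "jaw": 70}}

```text
t: 21.3
eef_pos: [0.484, -0.084, 0.1617]
ee_rot: [-1.562, -0.0, -0.107]
force: [-0.7, 1.4, 0.4]
width: 0.0531
```

>>> {"api": "move_arm", "payload": {"deltas": [{"dp":[0,0,0],"rotation":[0,0,0]},{"dp":[0,0,0],"rotation":[0,0,0]},{"dp":[0,0,0],"rotation":[0,0,0]}]}}

```text
t: 21.55
eef_pos: [0.4835, -0.0841, 0.161]
ee_rot: [-1.563, 0.001, -0.107]
force: [-0.3, 0.5, 1.0]
width: 0.0634
```

Run:
```python
from h import *
s,p,r=cur();print(p,s['force'],s['width'],np.degrees(s['ee_rot']))
f=arm.grab_frame('scene')
save('scene22c',cv2.resize(f['pixels'][100:280,150:330],None,fx=3,fy=3,interpolation=cv2.INTER_CUBIC))
```

```text
[ 0.48345401 -0.08409284  0.16096835] [-0.33838959  0.51439185  1.00423859] 0.06337383564448568 [-8.95248298e+01  6.56897166e-02 -6.13199492e+00]
```

View pics/scene22c.png

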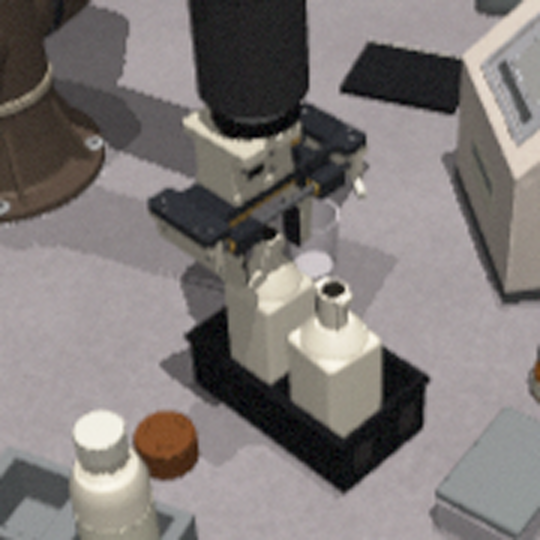

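The fingers are open either side of the neck and the bottle stands in the cell. I withdraw straight up.

>>> {"api": "move_arm", "payload": {"deltas": [{"dp":[0,-8,0],"rotation":[0,0,0]},{"dp":[0,-12,0],"rotation":[0,0,0]},{"dp":[0,-20,0],"rotation":[0,0,0]},{"dp":[0,-25,0],"rotation":[0,0,0]},{"dp":[0,-30,0],"rotation":[0,0,0]}]}}

```text
t: 22.02
eef_pos: [0.4795, -0.0852, 0.255]
ee_rot: [-1.565, 0.013, -0.108]
force: [-0.4, 0.4, 0.3]
width: 0.0635
```

>>> {"api": "move_arm", "payload": {"deltas": [{"dp":[0,-30,0],"rotation":[0,0,0]},{"dp":[0,-30,-30],"rotation":[0,0,0]},{"dp":[0,-10,-40],"rotation":[0,0,0]},{"dp":[0,0,-40],"rotation":[0,0,0]},{"dp":[0,0,-40],"rotation":[0,0,0]}]}}

```text
t: 22.43
eef_pos: [0.4674, -0.2336, 0.3388]
ee_rot: [-1.565, -0.004, -0.096]
force: [0.8, 0.4, -0.5]
width: 0.0634
```

>>> {"api": "move_arm", "payload": {"deltas": [{"dp":[0,0,-40],"rotation":[0,0,0]},{"dp":[0,0,-40],"rotation":[0,0,0]},{"dp":[0,0,-30],"rotation":[0,0,0]},{"dp":[0,0,0],"rotation":[0,0,0]},{"dp":[0,0,0],"rotation":[0,0,0]}]}}

```text
t: 22.85
eef_pos: [0.4536, -0.3551, 0.3429]
ee_rot: [-1.568, -0.008, -0.101]
force: [0.1, -0.1, 0.5]
width: 0.0637
```

Run:
```python
from h import *
s,p,r=cur();print(s['t'],p,s['force'],s['width'],s['qd'].round(3))
for n in('scene','top'):
    f=arm.grab_frame(n);np.savez(n+'23.npz',**f);save(n+'23',f['pixels'])
    P=cloud(f);ok=f['z_map']>0
    m=ok&(np.hypot(P[...,0]-.48,P[...,1]+.086)<.05)
    for lo,hi in((.08,.1),(.1,.12),(.12,.13),(.18,.2)):
        q=P[m&(P[...,2]>lo)&(P[...,2]<hi)]
        if len(q): print(n,lo,len(q),q.mean(0).round(4),q.min(0).round(4),q.max(0).round(4))
```

```text
22.85 [ 0.45357215 -0.35514558  0.34288012] [ 0.05694209 -0.12555336  0.51443696] 0.0636912068692575 [-0.051  0.025  0.024  0.01  -0.01   0.03 ]
scene 0.08 123 [ 0.4942 -0.1047  0.0913] [ 0.4463 -0.1205  0.08  ] [ 0.5181 -0.0594  0.0999]
scene 0.1 152 [ 0.4982 -0.1016  0.1103] [ 0.4499 -0.1194  0.1003] [ 0.5179 -0.0602  0.12  ]
scene 0.12 98 [ 0.4957 -0.1018  0.1259] [ 0.4506 -0.12    0.1202] [ 0.5172 -0.0586  0.1299]
scene 0.18 92 [ 0.4833 -0.0859  0.188 ] [ 0.4636 -0.0969  0.1802] [ 0.4997 -0.0691  0.1931]
top 0.08 11 [ 0.4509 -0.0759  0.0874] [ 0.4472 -0.1039  0.0804] [ 0.4562 -0.0502  0.0997]
top 0.1 17 [ 0.4503 -0.0812  0.1107] [ 0.4476 -0.106   0.1017] [ 0.4541 -0.0534  0.1199]
top 0.12 52 [ 0.4765 -0.0782  0.1279] [ 0.4493 -0.1166  0.1215] [ 0.5171 -0.049   0.1299]
top 0.18 107 [ 0.4825 -0.0813  0.1901] [ 0.4656 -0.0911  0.1857] [ 0.4984 -0.07    0.194 ]
```

View pics/scene23.png

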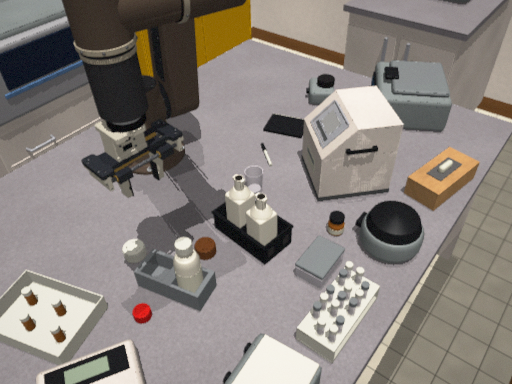

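View pics/top23.png

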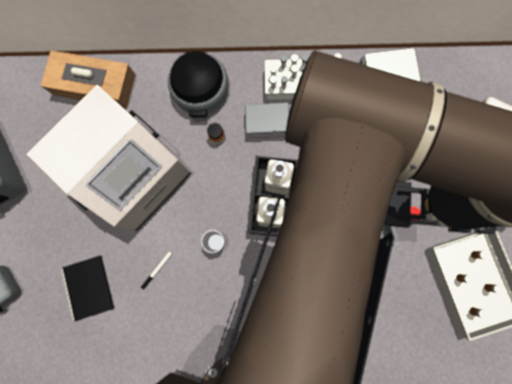

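Both views show the bottle standing upright in the free cell, with its neck at scene (239,180) and top (268,206). The flap is shut and the bystanders are in place. One check on the flap's plane and the bystanders, then I hand in.

Run:
```python
from h import *
a=np.load('scene0.npz');b=np.load('scene23.npz');A=cloud(a);B=cloud(b);d=np.linalg.norm(A-B,axis=-1)
print('flap depth diff',np.median(np.abs(a['z_map']-b['z_map'])[115:140,322:345]),np.abs(a['z_map']-b['z_map'])[115:140,322:345].max())
for n,(u,v) in dict(jar=(336,222),old=(262,225),beaker=(254,180),marker=(266,154),tip=(320,260),round_=(184,246)).items():
    w=np.s_[v-6:v+7,u-6:u+7];print(n,'img diff',np.abs(a['pixels'][w].astype(int)-b['pixels'][w]).mean().round(1))
print(arm.get_state()['qd'].round(3)); print(arm.job_done())
```

```text
flap depth diff 0.002814889 1.3837824
jar img diff 3.2
old img diff 2.0
beaker img diff 2.1
marker img diff 2.0
tip img diff 2.0
round_ img diff 2.3
[ 0.027 -0.012 -0.013 -0.003  0.003 -0.005]
the job is handed in; nothing more can be done
None
```

The job is handed in; the station gave no verdict, so what follows rests on my own checks.

**What I did**
- **Cap:** I gripped the square bottle's white cap, pressed it to its stop at about 17 N, and turned it 95° anticlockwise. It lifted off freely and the bottle stayed in its well.
- **Bin:** I pushed the cap square through the flap to about 42 mm past the mouth point, let it go and drew back.
- **Bottle:** I gripped the open bottle by its neck, carried it upright to the crate's free cell, set it down on the floor, released it and moved the arm well clear.

**Last checks**
- **Bottle:** It stands upright about 5 mm from the cell centre, with its rim at 0.19 m as expected.
- **Flap:** It looks shut, and its median depth is within 3 mm of the first picture. Some single pixels there differ widely, which I took for missing depth readings.
- **Other things:** All the bystanders look unchanged from the first picture.
- **Cap inside the bin:** I could not see it directly. I infer it from the empty gripper, the shut flap and no cap lying outside.

**Rough spots**
- Setting the bottle down pressed the floor briefly at up to 29 N.
- The joints were still creeping at up to about 0.03 rad/s when I handed in.
- The two cameras disagree by about 4 mm.

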